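Turn round the tattoo station: packs on charge, grips on machines

ROBOT

A 6-joint arm with a two-finger parallel gripper is mounted at the origin on the work surface. World frame = base frame: x ahead of the robot, y to its left, z up, the work surface at z = 0. Lengths are in m, angles in degrees, forces in N, time in s.
With the tool pointing down it reaches from about 0.375 to 0.9 m from the base axis. Payload 3.1 kg.
Tool frame: the origin (TCP) lies at the very end of the fingers, on their centre line; the grasp point (between the pads) lies 19 mm behind it; z points along the fingers, y is the line along which they close (so a half turn about z gives the same grasp; the last joint's range is limited). The gripper opens to 87 mm and grips with 3 to 60 N. Pads are 19 mm wide; open, the fingers measure 117 mm over their backs; the gripper's body (75 mm by 190 mm) begins 51 mm behind the grasp point.
Start: joints at [-73.482, 30.224, 82.088, -0, 67.689, -10.227], TCP at [0.281, -0.558, 0.193] pointing down, gripper open.
Joint ranges: [-176.69, 176.69], [-43.24, 126.21], [12.49, 139.97], [-82, 262], [0, 151.66], [-163.58, 163.58]. Speed limits (degrees/s): [159.86, 159.86, 180, 180, 180, 180].

INTERFACE

Orientations are given as a 3x3 rotation matrix whose columns are the frame's x, y, z axes.
In Python, from rig import readout, viewer, ticket gives the robot as it stands.
- The arm moves only by the tool send_rows, never from a script. Its argument "moves" is a list of rows, each a list of 6 numbers: the shift along the tool's x, y, z in units of 250 mm (1.0 is 250 mm), then the turn, a rotation vector about the tool's x, y, z in units of 90 degrees (1.0 is 90 degrees). A call has 1 to 12 rows; each row is the pose to reach, as a shift and turn from the pose commanded when the call began, along the tool's axes at that moment; what a row does not reach only later rows make up. A row lasts 1/10 s, in which the tool goes at most 50 mm and 8.59 degrees, less where a joint would pass 70% of its speed; a pose out of reach is approached as far as the arm can. A call with a number of a shift or a turn outside -1 to 1 is refused whole. A call with a gripper value outside its range is refused whole. "grip" is the opening, from 0 (shut) to 1 (fully open), set as the call begins (left out, the last holds). The fingers move at their own pace and stop on an object; the grip force is fixed at half the most. Time passes only in rows, so rows that repeat a pose let the fingers close. It gives the time, the measured TCP pose, the force, the opening and the grip force at its end, in the units of the state.
- readout.read_state(): the state, without advancing time (a new reading comes with each control period).
- viewer.capture(name): name is "scene" or "top" or "wrist"; returns (picture, depth): 384x512x3 uint8, red, green, blue; 384x512 float32, m along the optical axis (not along the pixel's ray), 0 where there is no reading.
- viewer.camera_info(name): a dict with "fx", "fy", "cx", "cy" (pixels), "R" (3x3) and "t" (3): a world point X has camera coordinates R X + t; the wrist camera has in their place "tool_from_camera" (4x4, takes a point from camera to tool coordinates, whose origin is the TCP and whose axes are the flange's). Camera axes: x right, y down, z forward; pixel columns grow to the right and rows downward; lengths in m; the calibration is good to about 2 mm. A picture is of the moment at which its call begins: read the wrist's pose just before it. camera_info takes no time and is no camera call.
- ticket.hand_in(): hands the job in; it is judged then, once.
The state is a dict: "time_s": time; "joint_positions": joint angles; "qvel": joint speeds; "tau": joint torques, N m; "position": TCP position; "tcp_rot": TCP orientation; "force": force on the tool from outside, world axes, zero at the start; "moment": the same for the moment, N m; "opening": opening from 0.0 (shut) to 1.0 (fully open); "grasp_force": force on a finger pad.
Only numpy, scipy, OpenCV 4.12 (cv2) and the standard library are available. Lean on these libraries where they do the work, as an engineer would, in place of code of your own. Each camera call takes 0.05 s, during which the arm holds its last target. There are 200 camera calls.

TASK

Get the tattoo station ready for the next client. Turn the charging dock's red lever off, plug every loose battery pack fully home into a dock socket while it stays off, then turn the lever right back on. Also push every loose grip sleeve, flange end down, all the way onto a bare machine nose in the stand (at any time), and leave the jar and bottles where they are.

Things in the scene. Friction and masses are not known exactly. Their poses are not given: they have to be found in the camera images.
- dock: fixed grey charging dock, with dark sockets and green strips, a block 80 (x) by 300 (y) by 50 mm high. Origin: centre of its underside; y runs along the row of sockets
- switch (a joint): red charger switch lever on top of the dock near its +y end. 0 = off, leaning towards the dock's -x side (the robot's side); 1.0 rad = on, leaning towards +x. It pivots about the dock's y direction and stays where it is left
- switch_tip (a point): free end of the switch lever (the pivot is 115 mm along +y from the dock's centre, the lever 70 mm long)
- socket0 (a point): centre of the mouth of a dock socket, level with the dock's top face (50 mm above the bench): a rectangular hole 27 mm (its x) by 39 mm (its y), 30 mm deep, chamfered; axes as the dock's
- socket1 (a point): another socket like socket0
- socket2 (a point): another socket like socket0
- stand: fixed aluminium stand, 70 (x) by 240 (y) by 20 mm, holding three machine drive units upright 80 mm apart along its y. Origin: centre of its underside
- nose0 (a point): on the axis of a drive unit, at the shoulder (70 mm above the bench) where its steel nose begins: the body below the shoulder is 34 mm across, the nose is a spigot 20 mm in diameter rising 40 mm above the shoulder, the last 10 mm tapered to 10 mm
- nose1 (a point): another drive unit like nose0
- nose2 (a point): another drive unit like nose0
- pack0: loose teal battery pack standing plug down, 70 mm tall: the lower 25 mm is the grey plug, 24 (x) by 36 (y) mm; above it the body, 36 (x) by 48 (y) by 45 mm, overhangs it, and its underside comes to rest on the dock's top when the pack is home. Origin: centre of the plug's underside, z up. May be absent
- pack1: another pack like pack0; may be absent
- pack2: another pack like pack0; may be absent
- sleeve0: loose aluminium grip sleeve standing on its red flange: a rigid tube 75 mm tall, 36 mm outside and 24 mm inside diameter, open right through, with a weighted flange 52 mm across over the lowest 10 mm. Origin: centre of its lower end, z up. May be absent
- sleeve1: another sleeve like sleeve0; may be absent
- sleeve2: another sleeve like sleeve0; may be absent
- jar: bystander: jar 50 mm across, 45 mm high, between dock and stand; leave it alone. Origin: centre of its underside
- ink0: bystander: ink bottle 34 mm across, 100 mm tall; leave it alone. Origin: centre of its underside
- ink1: bystander: ink bottle 34 mm across, 100 mm tall; leave it alone. Origin: centre of its underside
- ink2: bystander: ink bottle 34 mm across, 100 mm tall; leave it alone. Origin: centre of its underside

How it is judged (in metres and radians):
On the way, in this order (a step that is already met when the one before it is completed fails the run):
1. the charger is switched off (value of joint switch below 0.25 rad), for 0.2 s.
2. with the charger off, every pack is plugged home in a socket (value of joint switch below 0.25 rad and ((horizontal distance between pack0 and socket0 below 0.005 m and z of pack0 in the frame of socket0 below -0.021 m and angle between the x axis of pack0 and the x axis of socket0, either way round below 0.15 rad and angle between pack0's own z axis and vertical below 0.08 rad) or (horizontal distance between pack0 and socket1 below 0.005 m and z of pack0 in the frame of socket1 below -0.021 m and angle between the x axis of pack0 and the x axis of socket1, either way round below 0.15 rad and angle between pack0's own z axis and vertical below 0.08 rad) or (horizontal distance between pack0 and socket2 below 0.005 m and z of pack0 in the frame of socket2 below -0.021 m and angle between the x axis of pack0 and the x axis of socket2, either way round below 0.15 rad and angle between pack0's own z axis and vertical below 0.08 rad)) and ((horizontal distance between pack1 and socket0 below 0.005 m and z of pack1 in the frame of socket0 below -0.021 m and angle between the x axis of pack1 and the x axis of socket0, either way round below 0.15 rad and angle between pack1's own z axis and vertical below 0.08 rad) or (horizontal distance between pack1 and socket1 below 0.005 m and z of pack1 in the frame of socket1 below -0.021 m and angle between the x axis of pack1 and the x axis of socket1, either way round below 0.15 rad and angle between pack1's own z axis and vertical below 0.08 rad) or (horizontal distance between pack1 and socket2 below 0.005 m and z of pack1 in the frame of socket2 below -0.021 m and angle between the x axis of pack1 and the x axis of socket2, either way round below 0.15 rad and angle between pack1's own z axis and vertical below 0.08 rad)) and ((horizontal distance between pack2 and socket0 below 0.005 m and z of pack2 in the frame of socket0 below -0.021 m and angle between the x axis of pack2 and the x axis of socket0, either way round below 0.15 rad and angle between pack2's own z axis and vertical below 0.08 rad) or (horizontal distance between pack2 and socket1 below 0.005 m and z of pack2 in the frame of socket1 below -0.021 m and angle between the x axis of pack2 and the x axis of socket1, either way round below 0.15 rad and angle between pack2's own z axis and vertical below 0.08 rad) or (horizontal distance between pack2 and socket2 below 0.005 m and z of pack2 in the frame of socket2 below -0.021 m and angle between the x axis of pack2 and the x axis of socket2, either way round below 0.15 rad and angle between pack2's own z axis and vertical below 0.08 rad))), for 0.2 s.
3. the charger is switched back on (value of joint switch above 0.75 rad), for 0.2 s.
At the end, for the whole second after the job is handed in: Lever on (over 0.75 rad); each pack present in a socket (within 5 mm of centre, plug 21 mm deep or more, square within 0.15 rad, upright within 0.08); each sleeve present on a nose (lower end within 4 mm of the shoulder, 5 mm of the axis, upright within 0.1 rad); all at rest (value of joint switch above 0.75 rad and ((horizontal distance between pack0 and socket0 below 0.005 m and z of pack0 in the frame of socket0 below -0.021 m and angle between the x axis of pack0 and the x axis of socket0, either way round below 0.15 rad and angle between pack0's own z axis and vertical below 0.08 rad) or (horizontal distance between pack0 and socket1 below 0.005 m and z of pack0 in the frame of socket1 below -0.021 m and angle between the x axis of pack0 and the x axis of socket1, either way round below 0.15 rad and angle between pack0's own z axis and vertical below 0.08 rad) or (horizontal distance between pack0 and socket2 below 0.005 m and z of pack0 in the frame of socket2 below -0.021 m and angle between the x axis of pack0 and the x axis of socket2, either way round below 0.15 rad and angle between pack0's own z axis and vertical below 0.08 rad)) and ((horizontal distance between pack1 and socket0 below 0.005 m and z of pack1 in the frame of socket0 below -0.021 m and angle between the x axis of pack1 and the x axis of socket0, either way round below 0.15 rad and angle between pack1's own z axis and vertical below 0.08 rad) or (horizontal distance between pack1 and socket1 below 0.005 m and z of pack1 in the frame of socket1 below -0.021 m and angle between the x axis of pack1 and the x axis of socket1, either way round below 0.15 rad and angle between pack1's own z axis and vertical below 0.08 rad) or (horizontal distance between pack1 and socket2 below 0.005 m and z of pack1 in the frame of socket2 below -0.021 m and angle between the x axis of pack1 and the x axis of socket2, either way round below 0.15 rad and angle between pack1's own z axis and vertical below 0.08 rad)) and ((horizontal distance between pack2 and socket0 below 0.005 m and z of pack2 in the frame of socket0 below -0.021 m and angle between the x axis of pack2 and the x axis of socket0, either way round below 0.15 rad and angle between pack2's own z axis and vertical below 0.08 rad) or (horizontal distance between pack2 and socket1 below 0.005 m and z of pack2 in the frame of socket1 below -0.021 m and angle between the x axis of pack2 and the x axis of socket1, either way round below 0.15 rad and angle between pack2's own z axis and vertical below 0.08 rad) or (horizontal distance between pack2 and socket2 below 0.005 m and z of pack2 in the frame of socket2 below -0.021 m and angle between the x axis of pack2 and the x axis of socket2, either way round below 0.15 rad and angle between pack2's own z axis and vertical below 0.08 rad)) and ((horizontal distance between sleeve0 and nose0 below 0.005 m and z of sleeve0 in the frame of nose0 below 0.004 m and angle between sleeve0's own z axis and vertical below 0.1 rad) or (horizontal distance between sleeve0 and nose1 below 0.005 m and z of sleeve0 in the frame of nose1 below 0.004 m and angle between sleeve0's own z axis and vertical below 0.1 rad) or (horizontal distance between sleeve0 and nose2 below 0.005 m and z of sleeve0 in the frame of nose2 below 0.004 m and angle between sleeve0's own z axis and vertical below 0.1 rad)) and ((horizontal distance between sleeve1 and nose0 below 0.005 m and z of sleeve1 in the frame of nose0 below 0.004 m and angle between sleeve1's own z axis and vertical below 0.1 rad) or (horizontal distance between sleeve1 and nose1 below 0.005 m and z of sleeve1 in the frame of nose1 below 0.004 m and angle between sleeve1's own z axis and vertical below 0.1 rad) or (horizontal distance between sleeve1 and nose2 below 0.005 m and z of sleeve1 in the frame of nose2 below 0.004 m and angle between sleeve1's own z axis and vertical below 0.1 rad)) and ((horizontal distance between sleeve2 and nose0 below 0.005 m and z of sleeve2 in the frame of nose0 below 0.004 m and angle between sleeve2's own z axis and vertical below 0.1 rad) or (horizontal distance between sleeve2 and nose1 below 0.005 m and z of sleeve2 in the frame of nose1 below 0.004 m and angle between sleeve2's own z axis and vertical below 0.1 rad) or (horizontal distance between sleeve2 and nose2 below 0.005 m and z of sleeve2 in the frame of nose2 below 0.004 m and angle between sleeve2's own z axis and vertical below 0.1 rad)) and linear speed of each of pack0, pack1, pack2, sleeve0, sleeve1, sleeve2 below 0.02 m/s); the robot touches nothing.
It fails at once if a bystanding jar or bottle is moved more than 30 mm or tipped over (distance of any of jar, ink0, ink1, ink2 from where it was at the start of the episode above 0.03 m or angle between any of jar, ink0, ink1, ink2's own z axis and vertical above 0.5 rad).
Of pack0, pack1, pack2 only 2 to 3 are there at a start; the rules pass over those that are not, and their reading is None.
Of sleeve0, sleeve1, sleeve2 only 2 to 3 are there at a start; the rules pass over those that are not, and their reading is None.
At some moment in a run one of sleeve0, sleeve1, sleeve2 may be knocked a few centimetres aside while the robot is not near it.
It also fails if it takes over 210 s, if anything falls off the work surface, if the arm or the gripper's body presses on something with over 40 N, if the wrist force passes 120 N, or if a joint passes its speed limit or range.

## Working session

There is one attempt and no reset: what is moved stays moved. The work goes in short steps, Python scripts to look and compute and a tool call to move; the robot and the scene stay as the last step left them, time stands still between calls to the robot, and variables do not carry over. Pictures are saved under pics/ and viewed, at most 14 in all, crops included, and the job is handed in when it is done.

Besides the shell and the picture viewer there is one more tool, called after "Call:" as name([rows], argument=value, ...), one row to a line, values as JSON. send_rows: Moves the arm, as the interface text tells. Shifts and turns lie within -1 to 1; 1 stands for 250 mm of shift or 90 degrees of turn. Its arguments: {"type":"object","properties":{"moves":{"type":"array"},"grip":{"type":"number"}},"required":["moves"]}

```bash
ls; mkdir -p pics; cat > h.py <<'E'
import numpy as np,cv2
from rig import readout,viewer,ticket
def cap(n,f):
    s=readout.read_state(); p,d=viewer.capture(n); cv2.imwrite(f'pics/{f}.png',p[:,:,::-1]); np.savez(f'{f}.npz',p=p,d=d,pos=s['position'],R=s['tcp_rot']); return p,d,s
def world(n,d,s):
    c=viewer.camera_info(n); v,u=np.mgrid[:d.shape[0],:d.shape[1]]
    X=np.stack([(u-c['cx'])/c['fx']*d,(v-c['cy'])/c['fy']*d,d],-1)
    if n=='wrist':
        T=np.array(c['tool_from_camera']); X=X@T[:3,:3].T+T[:3,3]
        return X@np.array(s['tcp_rot']).T+np.array(s['position'])
    return (X-np.array(c['t']))@np.array(c['R'])
E
python3 - <<'E'
from h import *
for n in('top','scene'):
    cap(n,n+'0'); c=viewer.camera_info(n); print(n,c)
s=readout.read_state();print(s)
print(viewer.camera_info('wrist'))
E
```

```text
pics
top {'fx': 379.6297562087369, 'fy': 379.6297562087369, 'cx': 253.56868991846034, 'cy': 192.01062671179508, 'R': array([[-0.00108059, -0.99989249,  0.01462307],
       [-0.98884286, -0.00110981, -0.14895825],
       [ 0.14895847, -0.01462088, -0.98873536]]), 't': array([-0.01837897,  0.57377604,  0.9464388 ])}
scene {'fx': 476.8795403634786, 'fy': 476.8795403634786, 'cx': 247.38271821722338, 'cy': 193.78577009351972, 'R': array([[-0.40916718,  0.91244779, -0.00460971],
       [ 0.62563821,  0.27686913, -0.72932868],
       [-0.66419805, -0.30130137, -0.68414796]]), 't': array([ 0.21088208, -0.24606192,  1.56896133])}
{'time_s': 0.1, 'joint_positions': array([-7.34833548e+01,  3.02746202e+01,  8.21473570e+01, -9.49864923e-04,
        6.76917262e+01, -1.02299002e+01]), 'qvel': array([-0.02404318, -0.14895458, -0.18526673,  0.00603808,  0.07693299,
        0.04332829]), 'tau': array([-5.38148906e-04, -4.40987241e+01, -1.77150518e+01,  6.33988366e-02,
        5.34049748e-02, -4.06898391e-05]), 'position': array([ 0.28106761, -0.55743412,  0.19176842]), 'tcp_rot': array([[ 8.93003338e-01,  4.50049667e-01, -5.78884716e-04],
       [ 4.50049913e-01, -8.93001384e-01,  1.89824990e-03],
       [ 3.37361880e-04, -1.95567051e-03, -9.99998031e-01]]), 'force': array([ 0.04468719,  0.33713844, -0.08961549]), 'moment': array([-0.01983239,  0.04630501, -0.02859567]), 'grasp_force': 0.0, 'opening': 0.9971317856065555}
{'fx': 330.4135187233138, 'fy': 330.4135187233138, 'cx': 256.67789209697, 'cy': 190.5591767719543, 'tool_from_camera': array([[ 1.01739805e-03, -9.53406998e-01, -3.01685367e-01,
         8.32726862e-02],
       [ 9.99999138e-01,  7.19527804e-04,  1.09847663e-03,
         5.06747248e-04],
       [-8.30224298e-04, -3.01686224e-01,  9.53406908e-01,
        -1.91718645e-01],
       [ 0.00000000e+00,  0.00000000e+00,  0.00000000e+00,
         1.00000000e+00]])}
```

View pics/top0.png

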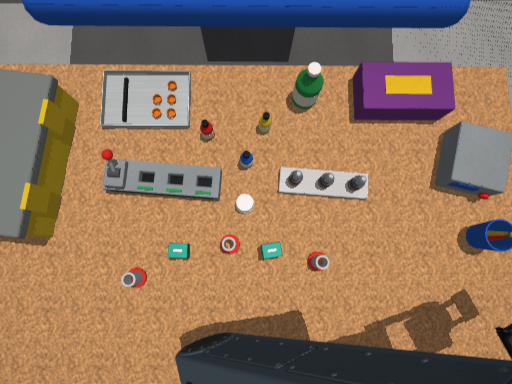

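View pics/scene0.png

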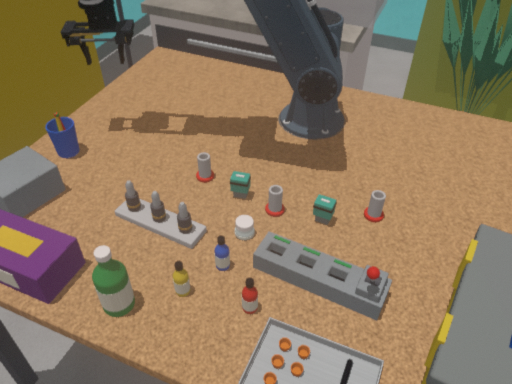

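Top view: the dock is at about (162,180), with sockets at (147,177), (176,180), (204,182) and the lever ball at (107,155), leaning +x (on). Noses are at (296,178), (326,181), (357,184). There are two packs at (178,251), (271,250) and three sleeves at (133,278), (230,244), (319,261). The jar is at (244,203).

```bash
cat >> h.py <<'E'
def load(f):
    z=np.load(f+'.npz'); return z['p'],z['d'],dict(position=z['pos'],tcp_rot=z['R'])
def comps(m,amin=15):
    n,l,st,c=cv2.connectedComponentsWithStats(m.astype(np.uint8)); return [(l==i) for i in range(1,n) if st[i,4]>=amin]
def hue(p): return cv2.cvtColor(p,cv2.COLOR_RGB2HSV).astype(int)
E
python3 - <<'E'
from h import *
np.set_printoptions(precision=4,suppress=True)
for n in('top','scene'):
    p,d,s=load(n+'0'); X=world(n,d,s); H=hue(p); h,S,V=H[...,0],H[...,1],H[...,2]
    print(n)
    inb=(X[...,0]>.3)&(X[...,0]<.8)&(abs(X[...,1])<.5)&(d>0)
    for nm,m in dict(teal=(abs(h-85)<10)&(S>100)&(X[...,2]>.06),red=((h<8)|(h>172))&(S>150),green=(abs(h-62)<14)&(S>120)&(X[...,2]>.03)&(X[...,2]<.06)).items():
        for c in comps(m&inb,8):
            P=X[c]; (cx,cy),wh,a=cv2.minAreaRect((P[:,:2]*1000).astype(np.float32))
            print(nm,c.sum(),P.mean(0),'z',np.percentile(P[:,2],[5,95]),'rect',cx,cy,wh,a)
    # tops of sleeves / noses
    for nm,zr in dict(sl=(.068,.085),nose=(.1,.116),dock=(.045,.055),jar=(.03,.05)).items():
        m=(X[...,2]>zr[0])&(X[...,2]<zr[1])&inb&(S<80)
        for c in comps(m,12):
            P=X[c]; print(nm,c.sum(),P.mean(0),(P.min(0)+P.max(0))/2,np.ptp(P,axis=0), cv2.minAreaRect((P[:,:2]*1000).astype(np.float32)))
E
```

```text
top
teal 243 [0.4234 0.1697 0.0693] z [0.0665 0.0722] rect 424.0107116699219 170.18145751953125 (46.978084564208984, 34.2602424621582) 87.8603515625
teal 234 [ 0.4242 -0.0615  0.0695] z [0.0664 0.0725] rect 424.3029479980469 -61.67208480834961 (34.21820068359375, 47.27627182006836) 10.423174858093262
red 107 [0.7368 0.1044 0.0673] z [0.0562 0.0881] rect 748.5380859375 102.43383026123047 (30.871143341064453, 48.54356002807617) 62.83149719238281
red 94 [0.6503 0.3323 0.1367] z [0.1334 0.148 ] rect 673.2271118164062 353.483642578125 (87.06906127929688, 23.048900604248047) 41.617652893066406
red 117 [0.4399 0.0403 0.0091] z [0.0003 0.0141] rect 441.07537841796875 44.751853942871094 (49.938819885253906, 50.357574462890625) 26.448780059814453
red 104 [ 0.3983 -0.176   0.0094] z [0.0028 0.013 ] rect 396.6534729003906 -180.24783325195312 (37.462974548339844, 49.19579315185547) 81.62252044677734
red 119 [0.3573 0.2771 0.0086] z [0.0022 0.0119] rect 356.9137878417969 281.7619934082031 (50.27253723144531, 37.81808090209961) 19.490686416625977
green 40 [0.5832 0.2616 0.0519] z [0.0495 0.054 ] re
[... 16017 characters left out ...]
0.0392  0.0388] [ 0.7712 -0.0432  0.0389] [0.0239 0.0277 0.0173] ((774.7168579101562, -40.228675842285156), (13.177621841430664, 32.79266357421875), 39.194698333740234)
jar 14 [0.6243 0.3636 0.0487] [0.6244 0.3641 0.0484] [0.0131 0.006  0.0026] ((624.3939208984375, 363.50079345703125), (5.567144393920898, 13.424680709838867), 82.3031005859375)
jar 79 [0.7566 0.1136 0.039 ] [0.752  0.1108 0.0392] [0.0198 0.0296 0.0177] ((755.0631713867188, 112.92182922363281), (12.676641464233398, 32.03001403808594), 27.0876407623291)
jar 13 [0.6505 0.365  0.0476] [0.6503 0.365  0.0413] [0.0135 0.0088 0.0174] ((650.2565307617188, 365.1815490722656), (13.265604972839355, 8.919943809509277), 1.6817069053649902)
```

```bash
cat >> h.py <<'E'
def go(x,y,z,yaw):
    """prints row from measured pose to tool-down target; yaw = world angle of tool y axis (deg), mod 180"""
    s=readout.read_state(); R=np.array(s['tcp_rot']); t=(R.T@(np.array([x,y,z])-s['position']))/.25
    a=np.radians(yaw); Y=np.array([np.cos(a),np.sin(a),0]); 
    if Y@R[:,1]<0: Y=-Y
    Z=np.array([0,0,-1.]); T=np.stack([np.cross(Y,Z),Y,Z],1)
    r=cv2.Rodrigues(R.T@T)[0].ravel()/(np.pi/2)
    print('row',np.round(np.r_[t,r],4).tolist(),'J6',s['joint_positions'][5].round(1),'t',s['time_s'])
E
python3 -c "
from h import *
go(.48,-.15,.25,-4.55)"
```

```text
row [1.4441, -1.0977, -0.2303, -0.001, -0.0008, -0.6523] J6 -10.2 t 0.1
```

Call:
send_rows([
  [0.9,-0.65,-0.23,-0.001,-0.001,-0.652],
  [0.9,-0.65,-0.23,-0.001,-0.001,-0.652],
  [0.9,-0.65,-0.23,-0.001,-0.001,-0.652],
  [0.9,-0.65,-0.23,-0.001,-0.001,-0.652],
  [0.9,-0.65,-0.23,-0.001,-0.001,-0.652],
  [0.9,-0.65,-0.23,-0.001,-0.001,-0.652],
  [0.9,-0.65,-0.23,-0.001,-0.001,-0.652],
  [0.9,-0.65,-0.23,-0.001,-0.001,-0.652],
  [0.9,-0.65,-0.23,-0.001,-0.001,-0.652],
  [0.9,-0.65,-0.23,-0.001,-0.001,-0.652],
], grip=1)

```text
time_s: 1.1
position: [0.4087, -0.3123, 0.2497]
tcp_rot: [[0.083, 0.997, -0.0], [0.997, -0.083, -0.002], [-0.002, -0.0, -1.0]]
force: [-1.1, -0.2, -0.4]
opening: 0.999
grasp_force: 0.0
```

```bash
python3 -c "
from h import *
go(.48,-.15,.25,-4.55)"
```

```text
row [0.6705, 0.2306, -0.0021, -0.0, 0.001, -0.0022] J6 -45.0 t 1.1
```

Call:
send_rows([
  [0.67,0.23,-0.002,0,0.001,-0.002],
  [0.67,0.23,-0.002,0,0.001,-0.002],
  [0.67,0.23,-0.002,0,0.001,-0.002],
  [0.67,0.23,-0.002,0,0.001,-0.002],
  [0.67,0.23,-0.002,0,0.001,-0.002],
  [0.67,0.23,-0.002,0,0.001,-0.002],
])

```text
time_s: 1.7
position: [0.4797, -0.1499, 0.2501]
tcp_rot: [[0.077, 0.997, -0.0], [0.997, -0.077, -0.001], [-0.001, 0.0, -1.0]]
force: [-0.0, -1.6, 0.5]
opening: 0.999
grasp_force: 0.0
```

```bash
python3 - <<'E'
from h import *
cap('wrist','w1')
E
```

```text
(no output)
```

View pics/w1.png

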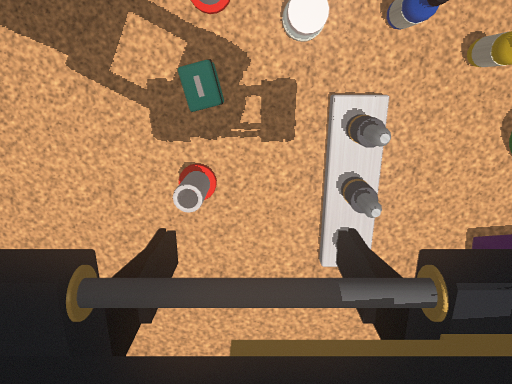

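Wrist view 1: sleeve ring at (188,198) and noses with tips at (384,137) and (376,211). The third nose is behind a finger, and the pack is at (200,85).

```bash
cat >> h.py <<'E'
def near(X,g,r,z0,z1):
    return (np.hypot(X[...,0]-g[0],X[...,1]-g[1])<r)&(X[...,2]>z0)&(X[...,2]<z1)
def disc(X,g,r,z0,z1):
    m=near(X,g,r,z0,z1); P=X[m]
    if len(P)<5: return None
    c,rad=cv2.minEnclosingCircle((P[:,:2]*1000).astype(np.float32)); return np.round(np.r_[np.array(c),rad,P[:,:2].mean(0)*1000,P[:,2].max()*1000,len(P)],1)
def rect(X,g,r,z0,z1,m=True):
    P=X[near(X,g,r,z0,z1)&m]; (c,wh,a)=cv2.minAreaRect((P[:,:2]*1000).astype(np.float32))
    if wh[0]>wh[1]: a-=90
    return np.round([*c,*wh,a],1)   # a = yaw of short side (x axis)
E
python3 - <<'E'
from h import *
p,d,s=load('w1');X=world('wrist',d,s)
print('sleeve',disc(X,(.396,-.186),.03,.071,.08))
for g in [(.612,-.125),(.606,-.204),(.599,-.284)]: print('nose',disc(X,g,.025,.107,.114))
print('pack',rect(X,(.426,-.061),.035,.066,.075))
c=(X[...,2]>.018)&(X[...,2]<.023)&(X[...,0]>.5); print('bench z',np.median(X[300:,300:,2]),np.median(X[0:40,380:][...,2]), rect(X,(.606,-.204),.13,.017,.023,(hue(p)[...,1]<40)))
E
```

```text
sleeve [ 395.1 -186.6   18.   395.5 -186.    76.7  402. ]
nose [ 610.1 -126.9    6.6  609.7 -126.6  111.4  117. ]
nose [ 603.6 -206.3    6.3  603.4 -205.7  111.1   96. ]
nose None
pack [424.1 -62.6  36.   48.    9.8]
bench z 0.37615523656269056 -5.758994638635495e-05 [ 603.7 -206.9  239.    69.9   -4.6]
```

```bash
python3 -c "
from h import *
go(.3952,-.1864,.12,-4.6)"
```

```text
row [-0.1692, -0.3251, 0.5205, 0.0, 0.0006, 0.0014] J6 -25.6 t 1.75
```

Call:
send_rows([
  [-0.169,-0.325,0.4,0,0,0.001],
  [-0.169,-0.325,0.4,0,0,0.001],
  [-0.169,-0.325,0.4,0,0,0.001],
  [-0.169,-0.325,0.4,0,0,0.001],
  [-0.169,-0.325,0.5,0,0,0.001],
  [-0.169,-0.325,0.6,0,0,0.001],
  [-0.169,-0.325,0.7,0,0,0.001],
  [-0.169,-0.325,0.8,0,0,0.001],
  [-0.169,-0.325,0.86,0,0,0.001],
  [-0.169,-0.325,0.86,0,0,0.001],
])

```text
time_s: 2.75
position: [0.396, -0.1864, 0.0343]
tcp_rot: [[0.08, 0.997, -0.0], [0.997, -0.08, 0.0], [0.0, -0.0, -1.0]]
force: [0.0, 0.3, 0.5]
opening: 1.002
grasp_force: 0.0
```

Call:
send_rows([
  [0,0,0,0,0,0],
  [0,0,0,0,0,0],
  [0,0,0,0,0,0],
  [0,0,0,0,0,0],
  [0,0,0,0,0,0],
  [0,0,0,0,0,0],
  [0,0,0,0,0,0],
  [0,0,0,0,0,0],
], grip=0)

```text
time_s: 3.55
position: [0.3955, -0.1853, 0.0354]
tcp_rot: [[0.078, 0.997, 0.0], [0.997, -0.078, -0.0], [-0.0, 0.0, -1.0]]
force: [-1.0, 0.4, 0.7]
opening: 0.406
grasp_force: 30.0
```

```bash
python3 -c "
from h import *
go(.5972,-.2861,.155,-4.6)"
```

```text
row [-0.3391, 0.8359, -0.4781, 0.0002, 0.0003, 0.0013] J6 -35.3 t 3.55
```

Call:
send_rows([
  [0,0,-0.15,0,0,0],
  [0,0,-0.3,0,0,0],
  [0,0,-0.45,0,0,0],
  [-0.05,0.12,-0.53,0,0,0],
  [-0.335,0.836,-0.53,0,0,0.001],
  [-0.335,0.836,-0.53,0,0,0.001],
  [-0.335,0.836,-0.53,0,0,0.001],
  [-0.335,0.836,-0.53,0,0,0.001],
  [-0.335,0.836,-0.53,0,0,0.001],
  [-0.335,0.836,-0.53,0,0,0.001],
  [-0.335,0.836,-0.53,0,0,0.001],
  [-0.335,0.836,-0.53,0,0,0.001],
])

```text
time_s: 4.75
position: [0.5959, -0.2841, 0.1677]
tcp_rot: [[0.08, 0.997, -0.001], [0.997, -0.08, 0.001], [0.001, -0.001, -1.0]]
force: [-0.4, 0.3, -1.1]
opening: 0.404
grasp_force: 30.0
```

```bash
python3 - <<'E'
from h import *
cap('wrist','w2')
cap('scene','s2')
go(.5972,-.2850,.155,-4.6)
E
```

```text
row [-0.0016, 0.0032, 0.0528, -0.0, 0.0001, 0.0003] J6 -30.6 t 4.85
```

View pics/w2.png

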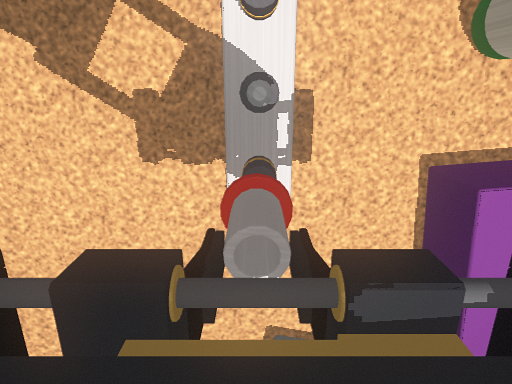

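Sleeve in hand, ring at (257,253), held above the third nose; the middle nose is at (260,93). Next I measure the ring and the flange in the wrist frame.

```bash
python3 - <<'E'
from h import *
p,d,s=load('w2');X=world('wrist',d,s); print(s['position'])
zt=X[235:275,230:285,2]; print('ztop',np.percentile(zt,[50,90,98]))
zm=np.percentile(zt,95)
print('ring',disc(X,s['position'][:2],.03,zm-.004,zm+.006))
H=hue(p); m=((H[...,0]<8)|(H[...,0]>172))&(H[...,1]>130)&near(X,s['position'],.05,.1,.2); P=X[m];print('flange',P.mean(0),cv2.minEnclosingCircle((P[:,:2]*1000).astype(np.float32)),np.percentile(P[:,2],[5,95]))
for g in [(.6036,-.2064),(.610,-.1267)]: print('nose',disc(X,g,.025,.106,.114))
E
```

```text
[ 0.59588024 -0.28413169  0.16771589]
ztop [0.19794014 0.20722252 0.20785553]
ring [ 597.  -274.9   26.4  596.5 -281.3  213.5 2218. ]
flange [ 0.59667571 -0.27304533  0.14163622] ((595.8814086914062, -285.1152038574219), 25.84920310974121) [0.13860039 0.14307436]
nose [ 604.2 -206.7    7.1  604.  -206.7  111.4  275. ]
nose None
```

```bash
python3 -c "
from h import *
go(.5975,-.2852,.1054,-4.6)"
```

```text
row [-0.0023, 0.0045, 0.2512, -0.0, 0.0001, 0.0003] J6 -30.6 t 4.85
```

Call:
send_rows([
  [-0.002,0.0045,0,0,0,0],
  [-0.002,0.0045,0.05,0,0,0],
  [-0.002,0.0045,0.08,0,0,0],
  [-0.002,0.0045,0.11,0,0,0],
  [-0.002,0.0045,0.14,0,0,0],
  [-0.002,0.0045,0.17,0,0,0],
  [-0.002,0.0045,0.2,0,0,0],
  [-0.002,0.0045,0.22,0,0,0],
  [-0.002,0.0045,0.24,0,0,0],
  [-0.002,0.0045,0.25,0,0,0],
  [-0.002,0.0045,0.256,0,0,0],
  [-0.002,0.0045,0.256,0,0,0],
])

```text
time_s: 6.05
position: [0.5985, -0.286, 0.1054]
tcp_rot: [[0.08, 0.997, 0.001], [0.997, -0.08, -0.001], [-0.001, 0.001, -1.0]]
force: [-2.3, 0.7, 4.4]
opening: 0.403
grasp_force: 30.0
```

Call:
send_rows([
  [0,0,0,0,0,0],
  [0,0,0,0,0,0],
  [0,0,0,0,0,0],
  [0,0,0,0,0,0],
  [0,0,-0.1,0,0,0],
  [0,0,-0.25,0,0,0],
  [0,0,-0.4,0,0,0],
  [0,0,-0.6,0,0,0],
  [0.4,-0.3,-0.65,0,0,0],
  [0.76,-0.62,-0.65,0,0,0],
  [0.76,-0.62,-0.65,0,0,0],
  [0.76,-0.62,-0.65,0,0,0],
], grip=1)

```text
time_s: 7.25
position: [0.4841, -0.1197, 0.2646]
tcp_rot: [[0.08, 0.997, 0.001], [0.997, -0.08, -0.0], [-0.0, 0.001, -1.0]]
force: [-0.2, 0.4, 1.1]
opening: 0.995
grasp_force: 0.0
```

Call:
send_rows([
  [0,0,0,0,0,0],
  [0,0,0,0,0,0],
  [0,0,0,0,0,0],
])

```text
time_s: 7.55
position: [0.4867, -0.1222, 0.265]
tcp_rot: [[0.08, 0.997, 0.002], [0.997, -0.08, -0.002], [-0.002, 0.003, -1.0]]
force: [0.3, 0.0, 0.5]
opening: 1.001
grasp_force: 0.0
```

```bash
python3 - <<'E'
from h import *
p,d,s=cap('wrist','w3');X=world('wrist',d,s); print(s['position'])
print('sleeve',disc(X,(.441,.045),.035,.071,.08))
for g in [(.61,-.127),(.6036,-.2064)]: print('nose',disc(X,g,.025,.107,.114))
print('pack',rect(X,(.425,-.061),.035,.066,.075))
p,d,s=cap('top','t3');X=world('top',d,s); print('placed',disc(X,(.598,-.286),.03,.13,.16))
for g in [(.353,.287),(.44,.044)]: print(disc(X,g,.04,.069,.08))
go(.4410,.045,.12,-4.6)
E
```

```text
[ 0.48668632 -0.12220976  0.26496907]
sleeve [439.9  44.   17.8 439.3  36.8  76.8 353. ]
nose [ 609.9 -126.8    6.7  609.9 -126.4  111.7   99. ]
nose [ 603.1 -206.3    6.5  603.6 -205.8  111.    82. ]
pack [424.  -62.6  36.3  47.8   9.9]
placed None
[354.  286.8  17.9 353.5 286.8  79.2 107. ]
[439.1  45.1  17.7 438.8  44.   79.   93. ]
row [0.6536, -0.2368, 0.5772, 0.001, 0.0006, -0.0004] J6 -22.3 t 7.65
```

View pics/w3.png

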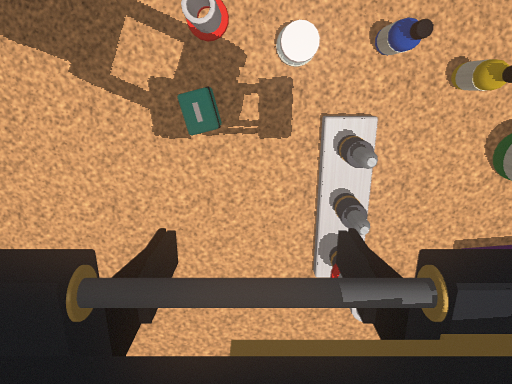

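Sleeve at (203,14), free noses at (370,160) and (362,230), and red of the placed flange at (337,270). On to the second sleeve.

Call:
send_rows([
  [0.65,-0.24,0,0.001,0,0],
  [0.65,-0.24,0.2,0.001,0,0],
  [0.65,-0.24,0.4,0.001,0,0],
  [0.65,-0.24,0.5,0.001,0,0],
  [0.65,-0.24,0.58,0.001,0,0],
  [0.65,-0.24,0.58,0.001,0,0],
  [0.65,-0.24,0.58,0.001,0,0],
])

```text
time_s: 8.35
position: [0.4395, 0.0449, 0.1191]
tcp_rot: [[0.08, 0.997, -0.002], [0.997, -0.08, -0.001], [-0.001, -0.002, -1.0]]
force: [-0.4, 0.5, -0.4]
opening: 1.0
grasp_force: 0.0
```

```bash
python3 -c "
from h import *
go(.4400,.0441,.035,-4.6)"
```

```text
row [-0.0028, 0.0029, 0.3364, -0.0014, 0.0004, 0.0004] J6 -4.1 t 8.35
```

Call:
send_rows([
  [-0.003,0.003,0.1,0,0,0],
  [-0.003,0.003,0.2,0,0,0],
  [-0.003,0.003,0.3,0,0,0],
  [-0.003,0.003,0.336,0,0,0],
  [-0.003,0.003,0.336,0,0,0],
])

```text
time_s: 8.85
position: [0.4411, 0.0435, 0.0362]
tcp_rot: [[0.081, 0.997, 0.001], [0.997, -0.081, -0.001], [-0.001, 0.001, -1.0]]
force: [0.1, 0.4, 1.2]
opening: 0.995
grasp_force: 0.0
```

Call:
send_rows([
  [0,0,0,0,0,0],
  [0,0,0,0,0,0],
  [0,0,0,0,0,0],
  [0,0,0,0,0,0],
  [0,0,0,0,0,0],
  [0,0,0,0,0,0],
  [0,0,0,0,0,0],
  [0,0,-0.15,0,0,0],
  [0,0,-0.3,0,0,0],
  [0,0,-0.45,0,0,0],
  [0,0,-0.53,0,0,0],
  [0,0,-0.53,0,0,0],
], grip=0)

```text
time_s: 10.05
position: [0.4415, 0.0445, 0.1706]
tcp_rot: [[0.08, 0.997, 0.006], [0.997, -0.08, -0.001], [-0.001, 0.006, -1.0]]
force: [0.8, -0.1, -0.7]
opening: 0.029
grasp_force: 0.0
```

```bash
python3 -c "
from h import *
go(.6036,-.2060,.168,-4.6)"
```

```text
row [-0.9474, 0.726, 0.0156, 0.0038, 0.0006, 0.0004] J6 -4.1 t 10.05
```

```bash
python3 - <<'E'
from h import *
cap('scene','s4'); cap('wrist','w4')
p,d,s=cap('top','t4');
i=np.hstack([cv2.imread('pics/s4.png')[100:340,100:420],cv2.imread('pics/w4.png')[60:300,90:410]]); cv2.imwrite('pics/m4.png',i)
E
```

```text
(no output)
```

View pics/m4.png

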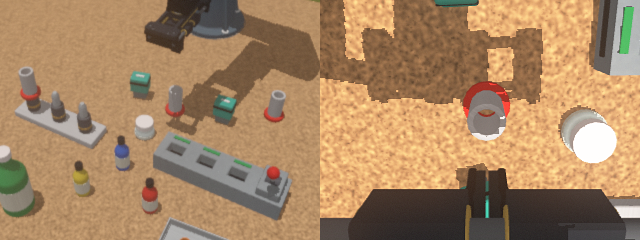

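The left half shows the first sleeve on its nose and the middle sleeve still standing; the right half has its ring at about (258,180) in the full frame, so it was shifted to +y of the gripper. I measure it again.

```bash
python3 - <<'E'
from h import *
p,d,s=load('w4');X=world('wrist',d,s); print(s['position'])
print(disc(X,(.441,.08),.05,.071,.08), rect(X,(.42,.17),.04,.066,.075))
p,d,s=load('t4');X=world('top',d,s)
for g in [(.353,.287),(.44,.08)]: print(disc(X,g,.05,.069,.08))
E
```

```text
[0.4401127  0.04467775 0.16898455]
[440.1  45.3  17.7 440.2  46.6  76.5 633. ] [423.9 170.3  47.   36.2  -2.3]
[353.8 287.2  17.8 353.6 286.8  78.4 103. ]
None
```

The sleeve is still at (440,45): I lifted before the fingers had closed. Retrying with a longer close.

Call:
send_rows([
  [0,0,0,0,0,0],
  [0,0,0,0,0,0],
  [0,0,0,0,0,0],
  [0,0,0,0,0,0],
  [0,0,0,0,0,0],
  [0,0,0,0,0,0],
  [0,0,0,0,0,0],
  [0,0,0,0,0,0],
], grip=1)

```text
time_s: 11.0
position: [0.4394, 0.0447, 0.168]
tcp_rot: [[0.08, 0.997, -0.001], [0.997, -0.08, -0.0], [-0.0, -0.001, -1.0]]
force: [0.6, -1.5, -0.3]
opening: 0.652
grasp_force: 0.0
```

Call:
send_rows([
  [0,0,0.1,0,0,0],
  [0,0,0.2,0,0,0],
  [0,0,0.3,0,0,0],
  [0,0,0.4,0,0,0],
  [0,0,0.5,0,0,0],
  [0,0,0.535,0,0,0],
  [0,0,0.535,0,0,0],
  [0,0,0.535,0,0,0],
])

```text
time_s: 11.8
position: [0.4397, 0.0446, 0.0347]
tcp_rot: [[0.08, 0.997, -0.0], [0.997, -0.08, -0.001], [-0.001, -0.0, -1.0]]
force: [0.2, 0.0, 0.3]
opening: 1.001
grasp_force: 0.0
```

Call:
send_rows([
  [0,0,0,0,0,0],
  [0,0,0,0,0,0],
  [0,0,0,0,0,0],
  [0,0,0,0,0,0],
  [0,0,0,0,0,0],
  [0,0,0,0,0,0],
  [0,0,0,0,0,0],
  [0,0,0,0,0,0],
  [0,0,0,0,0,0],
  [0,0,0,0,0,0],
], grip=0)

```text
time_s: 12.8
position: [0.4393, 0.0446, 0.0342]
tcp_rot: [[0.08, 0.997, -0.001], [0.997, -0.08, -0.0], [-0.001, -0.001, -1.0]]
force: [-0.1, 0.4, -0.0]
opening: 0.394
grasp_force: 30.0
```

```bash
python3 -c "
from h import *
go(.6036,-.2060,.168,-4.6)"
```

```text
row [-0.9473, 0.7346, -0.5355, -0.0006, 0.0003, 0.0003] J6 -4.1 t 12.8
```

Call:
send_rows([
  [0,0,-0.15,0,0,0],
  [0,0,-0.3,0,0,0],
  [0,0,-0.45,0,0,0],
  [-0.1,0.05,-0.535,0,0,0],
  [-0.945,0.735,-0.535,0,0,0],
  [-0.945,0.735,-0.535,0,0,0],
  [-0.945,0.735,-0.535,0,0,0],
  [-0.945,0.735,-0.535,0,0,0],
  [-0.945,0.735,-0.535,0,0,0],
  [-0.945,0.735,-0.535,0,0,0],
  [-0.945,0.735,-0.535,0,0,0],
  [-0.945,0.735,-0.535,0,0,0],
])

```text
time_s: 14.0
position: [0.6023, -0.2048, 0.1666]
tcp_rot: [[0.081, 0.997, -0.004], [0.997, -0.081, 0.002], [0.001, -0.004, -1.0]]
force: [-0.3, 0.5, -2.1]
opening: 0.392
grasp_force: 30.0
```

Call:
send_rows([
  [0,0,0,0,0,0],
  [0,0,0,0,0,0],
  [0,0,0,0,0,0],
])

```text
time_s: 14.3
position: [0.6032, -0.2042, 0.1681]
tcp_rot: [[0.079, 0.997, -0.001], [0.997, -0.079, -0.0], [-0.0, -0.001, -1.0]]
force: [-0.9, 0.2, -1.7]
opening: 0.396
grasp_force: 30.0
```

```bash
cat >> h.py <<'E'
def flange(f):
    p,d,s=cap('wrist',f);X=world('wrist',d,s);H=hue(p)
    m=((H[...,0]<8)|(H[...,0]>172))&(H[...,1]>130)&near(X,s['position'],.05,.1,.2); P=X[m]
    c,r=cv2.minEnclosingCircle((P[:,:2]*1000).astype(np.float32)); return np.round(np.r_[c,r],1),s['position']*1000,np.percentile(P[:,2],[5,95]),X
E
python3 - <<'E'
from h import *
*a,X=flange('w5');print(a)
for g in [(.61,-.127)]: print('nose',disc(X,g,.025,.106,.114))
print(readout.read_state()['opening'])
go(.6036,-.2060,.105,-4.6)
E
```

```text
[array([ 604.1, -203.6,   25.7]), array([ 603.16832287, -204.20965305,  168.0968725 ]), array([0.1404994 , 0.14468922])]
nose [ 610.6 -127.1    6.8  610.5 -127.   111.3  268. ]
0.3941379113874914
row [-0.006, 0.0017, 0.2527, -0.0007, 0.0003, 0.0009] J6 -24.2 t 14.35
```

Call:
send_rows([
  [-0.0116,0.001,0,0,0,0],
  [-0.0116,0.001,0.05,0,0,0],
  [-0.0116,0.001,0.08,0,0,0],
  [-0.0116,0.001,0.11,0,0,0],
  [-0.0116,0.001,0.14,0,0,0],
  [-0.0116,0.001,0.17,0,0,0],
  [-0.0116,0.001,0.2,0,0,0],
  [-0.0116,0.001,0.225,0,0,0],
  [-0.0116,0.001,0.245,0,0,0],
  [-0.0116,0.001,0.255,0,0,0],
  [-0.0116,0.001,0.262,0,0,0],
  [-0.0116,0.001,0.262,0,0,0],
])

```text
time_s: 15.55
position: [0.6036, -0.2083, 0.1041]
tcp_rot: [[0.08, 0.997, -0.001], [0.997, -0.08, -0.001], [-0.001, -0.001, -1.0]]
force: [-1.4, 0.9, 5.7]
opening: 0.393
grasp_force: 30.0
```

Call:
send_rows([
  [0,0,0,0,0,0],
  [0,0,0,0,0,0],
  [0,0,0,0,0,0],
  [0,0,0,0,0,0],
  [0,0,-0.1,0,0,0],
  [0,0,-0.25,0,0,0],
  [0,0,-0.4,0,0,0],
  [0,0,-0.6,0,0,0],
  [0.4,-0.2,-0.66,0,0,0],
  [0.76,-0.4,-0.66,0,0,0],
  [0.9,-0.6,-0.66,0,0,0],
  [0.9,-0.6,-0.66,0,0,0],
], grip=1)

```text
time_s: 16.75
position: [0.5101, -0.031, 0.2651]
tcp_rot: [[0.08, 0.997, -0.0], [0.997, -0.08, -0.0], [-0.0, -0.0, -1.0]]
force: [-0.1, 1.4, 0.3]
opening: 0.997
grasp_force: 0.0
```

```bash
python3 -c "
from h import *
go(.48,.12,.27,-4.6)"
```

```text
row [0.5926, -0.1686, -0.0197, -0.0003, 0.0001, -0.0] J6 -11.4 t 16.75
```

Call:
send_rows([
  [0.59,-0.17,-0.02,0,0,0],
  [0.59,-0.17,-0.02,0,0,0],
  [0.59,-0.17,-0.02,0,0,0],
  [0.59,-0.17,-0.02,0,0,0],
  [0.59,-0.17,-0.02,0,0,0],
  [0.59,-0.17,-0.02,0,0,0],
])

```text
time_s: 17.35
position: [0.481, 0.1171, 0.2699]
tcp_rot: [[0.08, 0.997, -0.001], [0.997, -0.08, -0.001], [-0.001, -0.001, -1.0]]
force: [0.1, 0.2, 0.0]
opening: 0.996
grasp_force: 0.0
```

```bash
python3 - <<'E'
from h import *
p,d,s=cap('wrist','w6');X=world('wrist',d,s); print(s['position'])
print('sleeve',disc(X,(.354,.287),.035,.071,.08),'pack',rect(X,(.424,.17),.035,.066,.075))
p,d,s=cap('top','t6');X=world('top',d,s); print('top sleeve',disc(X,(.354,.287),.05,.069,.08))
for g in [(.598,-.286),(.604,-.206)]: print('placed',disc(X,g,.03,.139,.155),disc(X,g,.03,.10,.2))
go(.354,.286,.12,-4.6)
E
```

```text
[0.48095849 0.11712101 0.2699035 ]
sleeve [354.5 286.7  17.7 354.4 281.8  76.9 412. ] pack [423.9 170.8  47.9  36.1  -2.1]
top sleeve [353.3 286.9  17.9 353.5 286.9  79.1 107. ]
placed [ 596.5 -286.4   18.2  596.2 -285.7  147.9  111. ] [ 596.7 -286.3   18.3  595.6 -284.4  147.9  247. ]
placed [ 602.9 -207.2   17.8  602.8 -207.2  147.   109. ] [ 602.5 -207.    17.9  601.9 -206.2  147.   229. ]
row [0.6347, -0.5617, 0.5992, -0.0006, 0.0006, -0.0011] J6 5.4 t 17.45
```

View pics/w6.png

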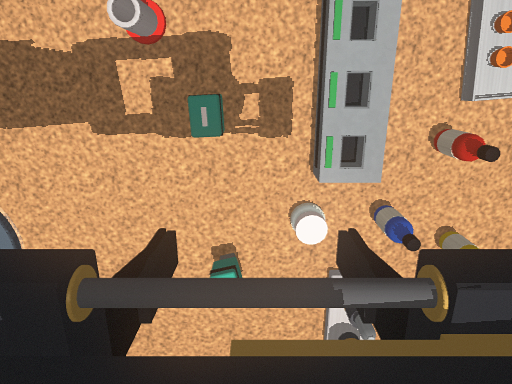

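Wrist view: third sleeve ring at (125,10), pack at (205,115), sockets at (352,150), (357,90), (363,20), all empty.

Call:
send_rows([
  [0.635,-0.561,0,0,0,0],
  [0.635,-0.561,0.1,0,0,0],
  [0.635,-0.561,0.2,0,0,0],
  [0.635,-0.561,0.3,0,0,0],
  [0.635,-0.561,0.4,0,0,0],
  [0.635,-0.561,0.55,0,0,0],
  [0.635,-0.561,0.6,0,0,0],
  [0.635,-0.561,0.7,0,0,0],
  [0.635,-0.561,0.8,0,0,0],
  [0.635,-0.561,0.9,0,0,0],
  [0.635,-0.561,0.937,0,0,0],
  [0.635,-0.561,0.937,0,0,0],
])

```text
time_s: 18.65
position: [0.3533, 0.2861, 0.0347]
tcp_rot: [[0.082, 0.997, -0.004], [0.997, -0.082, -0.002], [-0.002, -0.003, -1.0]]
force: [0.1, -0.0, -0.9]
opening: 1.0
grasp_force: 0.0
```

Call:
send_rows([
  [0,0,0,0,0,0],
  [0,0,0,0,0,0],
  [0,0,0,0,0,0],
  [0,0,0,0,0,0],
  [0,0,0,0,0,0],
  [0,0,0,0,0,0],
  [0,0,0,0,0,0],
  [0,0,0,0,0,0],
  [0,0,0,0,0,0],
  [0,0,0,0,0,0],
], grip=0)

```text
time_s: 19.65
position: [0.3533, 0.2873, 0.0358]
tcp_rot: [[0.08, 0.997, -0.001], [0.997, -0.08, -0.0], [-0.0, -0.001, -1.0]]
force: [-0.1, -0.6, 0.3]
opening: 0.395
grasp_force: 30.0
```

```bash
python3 - <<'E'
from h import *
p,d,s=load('w6');X=world('wrist',d,s)
dk=(X[...,2]>.046)&(X[...,2]<.054)&(X[...,0]>.55)&(X[...,0]<.68)&(X[...,1]>.05)
# rectify dock-top: holes as pixels in dock surrounded, z<.043
P=X[dk]; r=cv2.minAreaRect((P[:,:2]*1000).astype(np.float32)); print(r)
for g in [(.602,.113),(.608,.187),(.614,.261)]:
    # rim inner edge: bin ray-plane intersection at z=.05 of pixels not on dock top
    T=s['position'];c=viewer.camera_info('wrist');A=np.array(c['tool_from_camera']);C=np.array(s['tcp_rot'])@A[:3,3]+T
    k=(.05-C[2])/(X[...,2]-C[2]); Q=C+(X-C)*k[...,None]
    m=near(Q,g,.03,0,.1)&(X[...,2]<.044); h=comps(m,30)
    for q in h: print(q.sum(),np.round(cv2.minAreaRect((Q[q][:,:2]*1000).astype(np.float32))[0],1),cv2.minAreaRect((Q[q][:,:2]*1000).astype(np.float32))[1:])
go(.6101,-.1268,.168,-4.6)
E
```

```text
((606.3985595703125, 175.87493896484375), (210.47088623046875, 80.81819915771484), 85.51383972167969)
609 [600.3 112.4] ((36.904170989990234, 25.676685333251953), 85.54618072509766)
731 [606.  185.6] ((37.5905876159668, 25.72761344909668), 85.4676742553711)
849 [612.  260.4] ((37.4149169921875, 26.15520668029785), 85.54212188720703)
row [-1.5694, 1.1556, -0.5291, -0.0005, 0.0002, 0.0002] J6 29.6 t 19.65<stdin>:9: RuntimeWarning: divide by zero encountered in divide
<stdin>:9: RuntimeWarning: invalid value encountered in multiply
```

Call:
send_rows([
  [0,0,-0.15,0,0,0],
  [0,0,-0.3,0,0,0],
  [0,0,-0.45,0,0,0],
  [-0.1,0.05,-0.53,0,0,0],
  [-0.8,0.58,-0.53,0,0,0],
  [-0.8,0.58,-0.53,0,0,0],
  [-0.8,0.58,-0.53,0,0,0],
  [-0.8,0.58,-0.53,0,0,0],
  [-0.8,0.58,-0.53,0,0,0],
  [-0.8,0.58,-0.53,0,0,0],
  [-0.8,0.58,-0.53,0,0,0],
  [-0.8,0.58,-0.53,0,0,0],
])

```text
time_s: 20.85
position: [0.4802, 0.0774, 0.1678]
tcp_rot: [[0.079, 0.997, -0.003], [0.997, -0.079, 0.0], [-0.0, -0.003, -1.0]]
force: [-0.4, 0.3, -1.7]
opening: 0.394
grasp_force: 30.0
```

Call:
send_rows([
  [-0.77,0.575,0,0,0,0],
  [-0.77,0.575,0,0,0,0],
  [-0.77,0.575,0,0,0,0],
  [-0.77,0.575,0,0,0,0],
  [-0.77,0.575,0,0,0,0],
  [-0.77,0.575,0,0,0,0],
  [-0.77,0.575,0,0,0,0],
  [-0.77,0.575,0,0,0,0],
  [-0.77,0.575,0,0,0,0],
])

```text
time_s: 21.75
position: [0.6088, -0.1248, 0.1681]
tcp_rot: [[0.077, 0.997, -0.002], [0.997, -0.077, 0.0], [0.0, -0.002, -1.0]]
force: [-0.6, 0.3, -0.9]
opening: 0.394
grasp_force: 30.0
```

```bash
python3 - <<'E'
from h import *
*a,X=flange('w7');print(a, readout.read_state()['opening'])
go(.6103,-.1269,.1058,-4.6)
E
```

```text
[array([ 609.6, -123.3,   25.6]), array([ 608.78753019, -124.83191176,  168.09754312]), array([0.13880848, 0.14319818])] 0.3970407402313746
row [-0.0068, 0.0061, 0.2497, -0.0012, 0.0, 0.0017] J6 -17.4 t 21.8
```

Call:
send_rows([
  [-0.009,0.0044,0,0,0,0.001],
  [-0.009,0.0044,0.05,0,0,0.001],
  [-0.009,0.0044,0.08,0,0,0.001],
  [-0.009,0.0044,0.11,0,0,0.001],
  [-0.009,0.0044,0.14,0,0,0.001],
  [-0.009,0.0044,0.17,0,0,0.001],
  [-0.009,0.0044,0.2,0,0,0.001],
  [-0.009,0.0044,0.22,0,0,0.001],
  [-0.009,0.0044,0.24,0,0,0.001],
  [-0.009,0.0044,0.25,0,0,0.001],
  [-0.009,0.0044,0.257,0,0,0.001],
  [-0.009,0.0044,0.257,0,0,0.001],
])

```text
time_s: 23.0
position: [0.6108, -0.1293, 0.1057]
tcp_rot: [[0.081, 0.997, -0.001], [0.997, -0.081, -0.001], [-0.001, -0.0, -1.0]]
force: [-2.6, 0.1, 6.5]
opening: 0.397
grasp_force: 30.0
```

Call:
send_rows([
  [0,0,0,0,0,0],
  [0,0,0,0,0,0],
  [0,0,0,0,0,0],
  [0,0,0,0,0,0],
  [0,0,-0.1,0,0,0],
  [0,0,-0.25,0,0,0],
  [0,0,-0.4,0,0,0],
  [0,0,-0.6,0,0,0],
  [0.4,0.2,-0.6,0,0,0],
  [0.76,0.4,-0.6,0,0,0],
  [0.95,0.5,-0.6,0,0,0],
  [0.95,0.5,-0.6,0,0,0],
], grip=1)

```text
time_s: 24.2
position: [0.7186, 0.0411, 0.2538]
tcp_rot: [[0.082, 0.997, -0.001], [0.997, -0.082, -0.001], [-0.001, -0.001, -1.0]]
force: [0.9, -1.1, 0.3]
opening: 1.0
grasp_force: 0.0
```

```bash
python3 - <<'E'
from h import *
p,d,s=cap('top','t8');X=world('top',d,s)
for g in [(.598,-.286),(.604,-.206),(.61,-.127)]: print('placed',disc(X,g,.03,.139,.155))
P=X[near(X,(.64,.335),.06,.125,.2)];print('lever',P.mean(0),P.max(0),P.min(0))
go(.705,.334,.25,-4.6)
E
```

```text
placed [ 596.8 -286.6   18.3  595.9 -285.7  149.   107. ]
placed [ 602.5 -207.2   18.   601.7 -207.   148.7  110. ]
placed [ 610.3 -127.8   17.7  609.7 -127.5  148.5  103. ]
lever [0.64754912 0.3301766  0.14194245] [0.65986281 0.34490463 0.14897461] [0.6366011  0.32024501 0.12951335]
row [1.1283, -0.1555, 0.0191, 0.0023, -0.0042, 0.0029] J6 -0.8 t 24.25
```

```bash
python3 - <<'E'
from h import *
p,d,s=load('t8');X=world('top',d,s)
for y in np.arange(.36,.56,.04):
    m=(X[...,0]>.5)&(X[...,0]<.85)&(abs(X[...,1]-y)<.02); print(round(y,2),np.percentile(X[m][:,2],[50,99]) if m.any() else None)
E
```

```text
0.36 [0.00200583 0.08442791]
0.4 [0.00030411 0.0252049 ]
0.44 [-0.00034974  0.00407338]
0.48 [0.09659067 0.17062935]
0.52 [0.16362883 0.16891483]
0.56 [0.16419436 0.16755365]
```

Call:
send_rows([
  [0.7,-0.08,0.01,0.001,-0.002,0],
  [0.7,-0.08,0.01,0.001,-0.002,0],
  [0.7,-0.08,0.01,0.001,-0.002,0],
  [0.7,-0.08,0.01,0.001,-0.002,0],
  [0.7,-0.08,0.01,0.001,-0.002,0],
  [0.7,-0.08,0.01,0.001,-0.002,0],
], grip=0)

```text
time_s: 24.85
position: [0.7117, 0.216, 0.2506]
tcp_rot: [[0.08, 0.997, -0.004], [0.997, -0.08, -0.004], [-0.005, -0.003, -1.0]]
force: [0.9, -1.1, 0.2]
opening: 0.538
grasp_force: 0.0
```

Call:
send_rows([
  [0,0,0,0,0,0],
  [0,0,0,0,0,0],
  [0,0,0,0,0,0],
  [0,0,0,0,0,0],
  [0,0,0,0,0,0],
  [0,0,0,0,0,0],
  [0,0,0,0,0,0],
])

```text
time_s: 25.55
position: [0.7121, 0.2157, 0.2512]
tcp_rot: [[0.081, 0.997, -0.003], [0.997, -0.081, -0.003], [-0.004, -0.003, -1.0]]
force: [-0.1, -0.4, 0.1]
opening: 0.013
grasp_force: 0.0
```

```bash
cat >> h.py <<'E'
def lever(f):
    p,d,s=cap('wrist',f);X=world('wrist',d,s);H=hue(p)
    m=((H[...,0]<8)|(H[...,0]>172))&(H[...,1]>130)&near(X,(.62,.333),.08,.08,.2); P=X[m]
    return np.round(P.min(0),4),np.round(P.max(0),4),len(P)
E
python3 - <<'E'
from h import *
print(lever('w9'))
go(.702,.333,.25,-4.6)
E
```

```text
(array([0.6384, 0.3199, 0.1322]), array([0.6633, 0.3449, 0.149 ]), 769)
row [0.4642, -0.0784, 0.0032, -0.0016, 0.0023, -0.0007] J6 13.0 t 25.6
```

Call:
send_rows([
  [0.464,-0.07,0,-0.001,0.002,0],
  [0.464,-0.07,0,-0.001,0.002,0],
  [0.464,-0.07,0,-0.001,0.002,0],
  [0.464,-0.07,0.1,-0.001,0.002,0],
  [0.464,-0.07,0.25,-0.001,0.002,0],
  [0.464,-0.07,0.4,-0.001,0.002,0],
  [0.464,-0.07,0.51,-0.001,0.002,0],
  [0.464,-0.07,0.51,-0.001,0.002,0],
])

```text
time_s: 26.4
position: [0.6999, 0.3307, 0.1171]
tcp_rot: [[0.081, 0.997, -0.012], [0.997, -0.081, -0.004], [-0.005, -0.012, -1.0]]
force: [0.0, -0.5, -0.4]
opening: 0.005
grasp_force: 0.0
```

Call:
send_rows([
  [0,-0.05,0,0,0,0],
  [0,-0.1,0,0,0,0],
  [0,-0.14,0,0,0,0],
  [0,-0.18,0,0,0,0],
  [0,-0.22,0,0,0,0],
  [0,-0.26,0,0,0,0],
  [0,-0.3,0,0,0,0],
  [0,-0.33,0,0,0,0],
  [0,-0.36,0,0,0,0],
])

```text
time_s: 27.3
position: [0.6134, 0.3397, 0.1234]
tcp_rot: [[0.081, 0.997, -0.001], [0.997, -0.081, -0.0], [-0.0, -0.001, -1.0]]
force: [0.8, 0.4, -0.4]
opening: 0.01
grasp_force: 0.0
```

Call:
send_rows([
  [0,0.03,0,0,0,0],
  [0,0.03,-0.15,0,0,0],
  [0,0.03,-0.3,0,0,0],
  [0,0.03,-0.45,0,0,0],
  [-0.2,0.03,-0.55,0,0,0],
  [-0.45,0,-0.55,0,0,0],
  [-0.6,-0.2,-0.55,0,0,0],
  [-0.7,-0.4,-0.55,0,0,0],
  [-0.7,-0.4,-0.55,0,0,0],
  [-0.7,-0.4,-0.55,0,0,0],
], grip=1)

```text
time_s: 28.3
position: [0.4969, 0.1715, 0.2613]
tcp_rot: [[0.083, 0.997, -0.004], [0.997, -0.083, -0.001], [-0.002, -0.004, -1.0]]
force: [0.0, 0.6, 0.3]
opening: 0.831
grasp_force: 0.0
```

```bash
python3 - <<'E'
from h import *
print(lever('w10'))
p,d,s=load('w10');X=world('wrist',d,s); print(s['position'],'pack',rect(X,(.424,.17),.035,.066,.075))
go(.424,.1708,.12,-2.1)
E
```

```text
Traceback (most recent call last):
  File "h.py", line 42, in lever
    return np.round(P.min(0),4),np.round(P.max(0),4),len(P)
                    ~~~~~^^^
ValueError: zero-size array to reduction operation minimum which has no identity
```

View pics/w10.png

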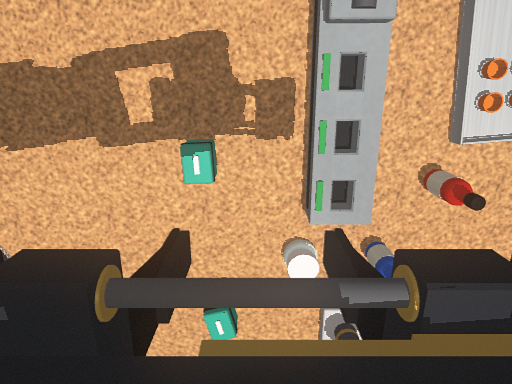

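Lever out of view here; sockets at (343,195), (347,135), (352,72), pack at (198,162). I check the lever with the top camera.

```bash
python3 - <<'E'
from h import *
def lv(n,f):
    p,d,s=cap(n,f);X=world(n,d,s);H=hue(p)
    m=((H[...,0]<8)|(H[...,0]>172))&(H[...,1]>130)&near(X,(.62,.333),.08,.09,.2); P=X[m]
    print(n,P.min(0),P.max(0),len(P)) if len(P) else print('none')
lv('top','t10'); lv('scene','s10')
p,d,s=load('w10');X=world('wrist',d,s); print(s['position'],'pack',rect(X,(.424,.17),.035,.066,.075))
go(.424,.1706,.12,-2.1)
E
```

```text
none
scene [0.64403371 0.32189668 0.12964867] [0.66560135 0.34520071 0.15039498] 127
[0.49686954 0.17148096 0.2613476 ] pack [424.1 170.8  48.2  36.2  -1.8]
row [-0.037, -0.3121, 0.5666, 0.0013, -0.0001, -0.0288] J6 11.7 t 28.45
```

```bash
python3 - <<'E'
import cv2,numpy as np
a=cv2.imread('pics/s10.png')[200:340,230:430]; b=cv2.imread('pics/s4.png')[200:340,230:430]
cv2.imwrite('pics/m10.png',cv2.resize(np.hstack([b,a]),None,fx=2,fy=2))
E
```

```text
(no output)
```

View pics/m10.png

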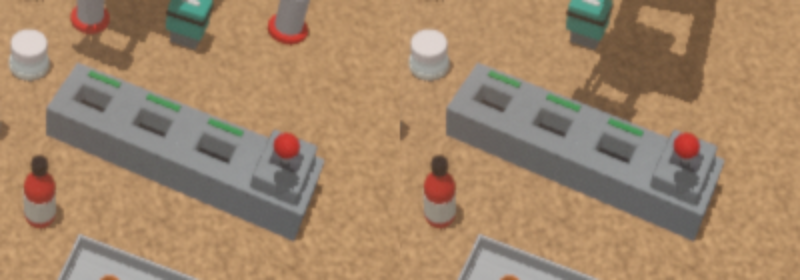

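The lever is still on, ball at (687,146) in the right half, just as before. I push again, lower, and look before retreating.

```bash
python3 - <<'E'
from h import *
go(.705,.325,.25,-4.6)
E
```

```text
row [0.6706, 0.7586, 0.0489, 0.0013, -0.0001, -0.0011] J6 11.7 t 28.45
```

Call:
send_rows([
  [0.67,0.759,0,0,0,0],
  [0.67,0.759,0,0,0,0],
  [0.67,0.759,0,0,0,0],
  [0.67,0.759,0,0,0,0],
  [0.67,0.759,0,0,0,0],
  [0.67,0.759,0,0,0,0],
  [0.67,0.759,0,0,0,0],
  [0.67,0.759,0,0,0,0],
  [0.67,0.759,0,0,0,0],
  [0.67,0.759,0,0,0,0],
  [0.67,0.759,0,0,0,0],
  [0.67,0.759,0,0,0,0],
], grip=0)

```text
time_s: 29.65
position: [0.7028, 0.3246, 0.2617]
tcp_rot: [[0.082, 0.997, -0.0], [0.997, -0.082, -0.0], [-0.0, -0.0, -1.0]]
force: [-0.2, 0.3, 0.2]
opening: 0.027
grasp_force: 0.0
```

Call:
send_rows([
  [0,0,0.15,0,0,0],
  [0,0,0.3,0,0,0],
  [0,0,0.45,0,0,0],
  [0,0,0.58,0,0,0],
  [0,0,0.58,0,0,0],
  [0,0,0.58,0,0,0],
])

```text
time_s: 30.25
position: [0.7029, 0.3248, 0.116]
tcp_rot: [[0.081, 0.997, -0.001], [0.997, -0.081, -0.0], [-0.001, -0.001, -1.0]]
force: [0.1, 0.1, 1.3]
opening: 0.006
grasp_force: 0.0
```

Call:
send_rows([
  [0,-0.05,0,0,0,0],
  [0,-0.1,0,0,0,0],
  [0,-0.13,0,0,0,0],
  [0,-0.15,0,0,0,0],
  [0,-0.17,0,0,0,0],
  [0,-0.19,0,0,0,0],
  [0,-0.21,0,0,0,0],
])

```text
time_s: 30.95
position: [0.6543, 0.3293, 0.1187]
tcp_rot: [[0.082, 0.997, 0.008], [0.997, -0.082, 0.001], [0.002, 0.008, -1.0]]
force: [3.9, -1.4, 9.4]
opening: 0.008
grasp_force: 5.2
```

```bash
python3 - <<'E'
from h import *
cap('scene','s11')
p,d,s=cap('wrist','w11'); print(s['position'],readout.read_state()['force'])
a=cv2.imread('pics/s11.png')[200:340,230:430]; b=cv2.imread('pics/w11.png')
cv2.imwrite('pics/m11.png',np.hstack([cv2.resize(a,None,fx=1.8,fy=1.8),b[100:352,76:436]]))
E
```

```text
[0.65367731 0.32937775 0.11905058] [ 2.2014773  -0.98035563  6.79070016]
```

View pics/m11.png

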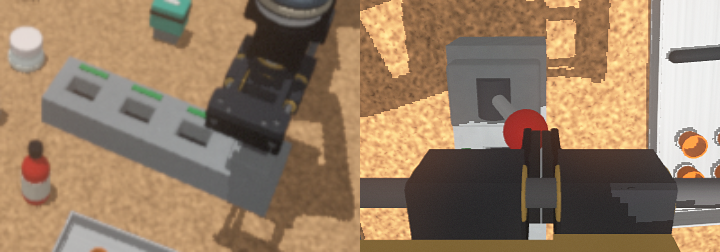

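The finger meets the ball at (523,130) but is pushed upward (9 N), so it tends to slip. I'll grip the ball and carry it round its arc.

Call:
send_rows([
  [0,0.08,0,0,0,0],
  [0,0.12,0,0,0,0],
  [0,0.12,-0.1,0,0,0],
  [0,0.12,-0.25,0,0,0],
  [0,0.12,-0.35,0,0,0],
  [0,0.12,-0.35,0,0,0],
])

```text
time_s: 31.65
position: [0.6833, 0.3276, 0.2084]
tcp_rot: [[0.082, 0.997, 0.007], [0.997, -0.082, 0.003], [0.003, 0.007, -1.0]]
force: [0.4, -0.1, 0.0]
opening: 0.004
grasp_force: 0.0
```

Call:
send_rows([
  [-0.3,-0.1,0,0,0,0],
  [-0.3,-0.1,0,0,0,0],
  [-0.3,-0.1,0,0,0,0],
  [-0.3,-0.1,0,0,0,0],
  [-0.3,-0.1,0,0,0,0],
  [-0.3,-0.1,0,0,0,0],
  [-0.3,-0.1,0,0,0,0],
  [-0.3,-0.1,0,0,0,0],
  [-0.3,-0.1,0,0,0,0],
], grip=0.75)

```text
time_s: 32.55
position: [0.6496, 0.2544, 0.2033]
tcp_rot: [[0.081, 0.997, -0.001], [0.997, -0.081, -0.0], [-0.0, -0.001, -1.0]]
force: [-0.3, 0.3, -1.1]
opening: 0.709
grasp_force: 0.0
```

```bash
python3 - <<'E'
from h import *
print(lever('w12'))
go(.651,.3325,.20,-4.6)
E
```

```text
(array([0.6352, 0.3206, 0.1342]), array([0.6602, 0.3455, 0.1503]), 948)
row [0.3123, -0.0195, 0.0132, -0.0006, 0.0003, -0.0005] J6 16.9 t 32.6
```

Call:
send_rows([
  [0.313,-0.033,0,0,0,0],
  [0.313,-0.033,0,0,0,0],
  [0.313,-0.033,0,0,0,0],
  [0.313,-0.033,0.1,0,0,0],
  [0.313,-0.033,0.2,0,0,0],
  [0.313,-0.033,0.28,0,0,0],
  [0.313,-0.033,0.313,0,0,0],
  [0.313,-0.033,0.313,0,0,0],
])

```text
time_s: 33.4
position: [0.6467, 0.3316, 0.1236]
tcp_rot: [[0.082, 0.997, -0.004], [0.997, -0.082, -0.002], [-0.002, -0.004, -1.0]]
force: [-0.7, -0.5, -0.6]
opening: 0.75
grasp_force: 0.0
```

Call:
send_rows([
  [0,0,0,0,0,0],
  [0,0,0,0,0,0],
  [0,0,0,0,0,0],
  [0,0,0,0,0,0],
  [0,0,0,0,0,0],
  [0,0,0,0,0,0],
  [0,0,0,0,0,0],
  [0,0,0,0,0,0],
  [0,0,0,0,0,0],
  [0,0,0,0,0,0],
], grip=0)

```text
time_s: 34.4
position: [0.6475, 0.3326, 0.125]
tcp_rot: [[0.081, 0.997, -0.001], [0.997, -0.081, -0.0], [-0.001, -0.001, -1.0]]
force: [0.3, -0.1, -0.4]
opening: 0.017
grasp_force: 0.0
```

```bash
python3 - <<'E'
from h import *
p,d,s=cap('wrist','w13'); cap('scene','s13'); X=world('wrist',d,s); H=hue(p)
m=((H[...,0]<8)|(H[...,0]>172))&(H[...,1]>130)&near(X,(.62,.333),.1,.06,.2); P=X[m]; print(len(P),P.min(0),P.max(0))
a=cv2.imread('pics/s13.png')[160:340,230:430]; b=cv2.imread('pics/w13.png')
cv2.imwrite('pics/m13.png',np.hstack([cv2.resize(a,None,fx=1.4,fy=1.4),b[100:352,76:436]]))
E
```

```text
787 [0.6354736  0.32240251 0.13143407] [0.6601999  0.34609118 0.17834298]
```

View pics/m13.png

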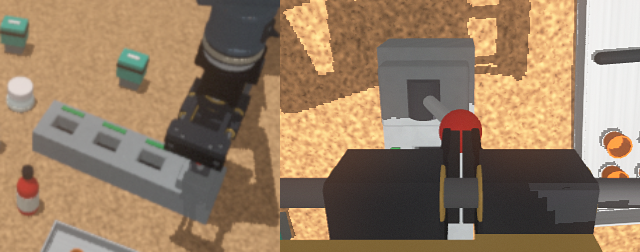

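The fingers closed to nothing with their tips inside the red ball's outline, so the ball gives no contact; the solid part must be the rod lower down. I check the housing height.

```bash
python3 - <<'E'
from h import *
p,d,s=load('w12');X=world('wrist',d,s)
m=near(X,(.617,.333),.05,.055,.2); P=X[m]
for z in np.arange(.056,.15,.006):
    Q=P[(P[:,2]>=z)&(P[:,2]<z+.006)]
    if len(Q): print(round(z,3),len(Q),Q.min(0).round(3),Q.max(0).round(3))
E
```

```text
0.068 678 [0.583 0.308 0.07 ] [0.655 0.362 0.074]
0.074 1910 [0.584 0.309 0.074] [0.655 0.361 0.08 ]
0.08 636 [0.608 0.32  0.08 ] [0.63  0.351 0.086]
0.086 32 [0.615 0.321 0.086] [0.626 0.35  0.092]
0.092 29 [0.623 0.33  0.092] [0.628 0.339 0.098]
0.098 28 [0.625 0.33  0.098] [0.632 0.339 0.104]
0.104 26 [0.628 0.33  0.104] [0.633 0.339 0.11 ]
0.11 16 [0.631 0.332 0.11 ] [0.633 0.338 0.113]
0.134 89 [0.635 0.321 0.134] [0.66  0.346 0.14 ]
0.14 512 [0.635 0.321 0.14 ] [0.659 0.345 0.146]
0.146 361 [0.638 0.325 0.146] [0.657 0.341 0.15 ]
```

Call:
send_rows([
  [-0.002,0.1,0,0,0,0],
  [-0.002,0.1,0,0,0,0],
  [-0.002,0.1,0.05,0,0,0],
  [-0.002,0.1,0.1,0,0,0],
  [-0.002,0.1,0.108,0,0,0],
  [-0.002,0.1,0.108,0,0,0],
])

```text
time_s: 35.1
position: [0.6708, 0.33, 0.0963]
tcp_rot: [[0.081, 0.997, -0.004], [0.997, -0.081, -0.001], [-0.002, -0.004, -1.0]]
force: [-0.6, -0.3, -0.3]
opening: 0.01
grasp_force: 0.0
```

Call:
send_rows([
  [0,-0.04,0,0,0,0],
  [0,-0.07,0,0,0,0],
  [0,-0.09,0,0,0,0],
  [0,-0.11,0,0,0,0],
  [0,-0.13,0,0,0,0],
  [0,-0.15,0,0,0,0],
  [0,-0.16,0,0,0,0],
])

```text
time_s: 35.8
position: [0.6317, 0.3334, 0.0981]
tcp_rot: [[0.081, 0.997, -0.002], [0.997, -0.081, -0.001], [-0.001, -0.002, -1.0]]
force: [0.7, -0.2, 0.9]
opening: 0.006
grasp_force: 0.4
```

Call:
send_rows([
  [0,-0.02,0,0,0,0],
  [0,-0.04,0,0,0,0],
  [0,-0.06,0,0,0,0],
  [0,-0.08,0,0,0,0],
  [0,-0.08,0,0,0,0],
])

```text
time_s: 36.3
position: [0.6112, 0.335, 0.0978]
tcp_rot: [[0.081, 0.997, -0.003], [0.997, -0.081, -0.001], [-0.001, -0.003, -1.0]]
force: [0.5, -0.2, -0.6]
opening: 0.007
grasp_force: 0.0
```

```bash
python3 - <<'E'
from h import *
p,d,s=cap('wrist','w14'); X=world('wrist',d,s); H=hue(p)
m=((H[...,0]<8)|(H[...,0]>172))&(H[...,1]>130)&near(X,(.6,.333),.1,.06,.2); P=X[m]; print(len(P),P.min(0),P.max(0))
E
```

```text
844 [0.57748237 0.34010888 0.13014051] [0.69296904 0.35829872 0.19766362]
```

Call:
send_rows([
  [0,0.04,0,0,0,0],
  [0,0.08,0,0,0,0],
  [0,0.08,-0.15,0,0,0],
  [0,0.08,-0.3,0,0,0],
  [-0.1,0.08,-0.45,0,0,0],
  [-0.3,0.08,-0.5,0,0,0],
  [-0.35,0.08,-0.5,0,0,0],
  [-0.35,0.08,-0.5,0,0,0],
])

```text
time_s: 37.15
position: [0.6267, 0.2438, 0.2238]
tcp_rot: [[0.085, 0.996, -0.0], [0.996, -0.085, -0.0], [-0.0, -0.0, -1.0]]
force: [0.8, 0.5, 0.5]
opening: 0.004
grasp_force: 0.0
```

```bash
python3 - <<'E'
from h import *
print(lever('w15'))
go(.48,.17,.22,-2)
E
```

```text
(array([0.5773, 0.3251, 0.1339]), array([0.602 , 0.3503, 0.149 ]), 860)
row [-0.3495, -0.5572, 0.0124, -0.0009, -0.0002, -0.0312] J6 16.7 t 37.2
```

Lever ball now at x≈0.590, about 0.09 rad, so it is off. Now the packs.

Call:
send_rows([
  [-0.35,-0.76,0,0,0,-0.03],
  [-0.35,-0.76,0,0,0,-0.03],
  [-0.35,-0.76,0,0,0,-0.03],
  [-0.35,-0.76,0,0,0,-0.03],
  [-0.35,-0.76,0,0,0,-0.03],
  [-0.35,-0.76,0,0,0,-0.03],
  [-0.35,-0.76,0,0,0,-0.03],
  [-0.35,-0.76,0,0,0,-0.03],
  [-0.35,-0.76,0,0,0,-0.03],
  [-0.35,-0.76,0,0,0,-0.03],
  [-0.35,-0.76,0,0,0,-0.03],
  [-0.35,-0.76,0,0,0,-0.03],
], grip=1)

```text
time_s: 38.4
position: [0.4293, 0.1744, 0.2233]
tcp_rot: [[0.034, 0.999, -0.001], [0.999, -0.034, -0.0], [-0.0, -0.001, -1.0]]
force: [-0.3, 0.8, 0.2]
opening: 0.969
grasp_force: 0.0
```

```bash
python3 -c "
from h import *
go(.424,.1707,.032,-2.1)"
```

```text
row [-0.0154, -0.0198, 0.7652, -0.0007, 0.0003, 0.0014] J6 10.2 t 38.4
```

Call:
send_rows([
  [-0.015,-0.02,0.15,0,0,0.001],
  [-0.015,-0.02,0.3,0,0,0.001],
  [-0.015,-0.02,0.4,0,0,0.001],
  [-0.015,-0.02,0.5,0,0,0.001],
  [-0.015,-0.02,0.6,0,0,0.001],
  [-0.015,-0.02,0.7,0,0,0.001],
  [-0.015,-0.02,0.765,0,0,0.001],
  [-0.015,-0.02,0.765,0,0,0.001],
  [-0.015,-0.02,0.765,0,0,0.001],
])

```text
time_s: 39.3
position: [0.424, 0.1708, 0.0322]
tcp_rot: [[0.036, 0.999, -0.001], [0.999, -0.036, -0.0], [-0.0, -0.001, -1.0]]
force: [0.4, -0.3, -0.6]
opening: 1.001
grasp_force: 0.0
```

Call:
send_rows([
  [0,0,0,0,0,0],
  [0,0,0,0,0,0],
  [0,0,0,0,0,0],
  [0,0,0,0,0,0],
  [0,0,0,0,0,0],
  [0,0,0,0,0,0],
  [0,0,0,0,0,0],
  [0,0,0,0,0,0],
  [0,0,0,0,0,0],
  [0,0,0,0,0,0],
], grip=0)

```text
time_s: 40.3
position: [0.4238, 0.1708, 0.0322]
tcp_rot: [[0.036, 0.999, -0.001], [0.999, -0.036, -0.0], [-0.0, -0.001, -1.0]]
force: [0.1, 0.3, 0.9]
opening: 0.406
grasp_force: 30.0
```

```bash
python3 -c "
from h import *
go(.606,.1856,.11,-4.5)"
```

```text
row [0.0852, 0.726, -0.3122, -0.0007, 0.0003, 0.0272] J6 10.0 t 40.3
```

Call:
send_rows([
  [0,0,-0.12,0,0,0],
  [0,0,-0.25,0,0,0.01],
  [0,0,-0.31,0,0,0.027],
  [0.04,0.15,-0.31,0,0,0.027],
  [0.085,0.3,-0.31,0,0,0.027],
  [0.085,0.45,-0.31,0,0,0.027],
  [0.085,0.6,-0.31,0,0,0.027],
  [0.085,0.7,-0.31,0,0,0.027],
  [0.085,0.726,-0.31,0,0,0.027],
  [0.085,0.726,-0.31,0,0,0.027],
  [0.085,0.726,-0.31,0,0,0.027],
  [0.085,0.726,-0.31,0,0,0.027],
])

```text
time_s: 41.5
position: [0.6038, 0.1857, 0.1092]
tcp_rot: [[0.078, 0.997, -0.004], [0.997, -0.078, -0.001], [-0.001, -0.004, -1.0]]
force: [-0.1, -0.2, -0.5]
opening: 0.413
grasp_force: 30.0
```

```bash
python3 - <<'E'
from h import *
p,d,s=cap('wrist','w16');X=world('wrist',d,s); q=s['position']; print(q, readout.read_state()['opening'])
print('pack top',rect(X,q,.035,q[2]+.034,q[2]+.042), np.percentile(X[near(X,q,.03,q[2]+.02,q[2]+.06)][:,2],[50,95]))
c=viewer.camera_info('wrist');A=np.array(c['tool_from_camera']);C=s['tcp_rot']@A[:3,3]+q
with np.errstate(all='ignore'): Q=C+(X-C)*((.05-C[2])/(X[...,2]-C[2]))[...,None]
for z in comps(near(Q,(.612,.2604),.03,0,.1)&(X[...,2]<.044),50): print('socket+',np.round(cv2.minAreaRect((Q[z][:,:2]*1000).astype(np.float32))[0],1))
go(.606,.1856,.057,-4.5)
E
```

```text
[0.60380686 0.18568461 0.10915042] 0.40935260044654337
pack top [604.6 190.2  40.8  53.4  84.9] [0.1466729  0.16404892]
socket+ [613.2 260.8]
row [0.0002, 0.0078, 0.2094, -0.0018, 0.0005, 0.0005] J6 11.4 t 41.55
```

```bash
python3 - <<'E'
from h import *
p,d,s=load('w16');X=world('wrist',d,s); q=s['position']; H=hue(p)
t=(abs(H[...,0]-85)<12)&(H[...,1]>60)
zt=np.median(X[t&near(X,q,.03,.12,.16)][:,2]);print(zt)
k=t&near(X,q,.035,zt-.003,zt+.003);k=cv2.morphologyEx(k.astype(np.uint8),cv2.MORPH_OPEN,np.ones((3,3)))>0
print(rect(X,q,.04,zt-.003,zt+.003,k))
dk=(X[...,2]>.047)&(X[...,2]<.053)&near(X,(.612,.23),.09,0,1); P=X[dk]; print(cv2.minAreaRect((P[:,:2]*1000).astype(np.float32)))
for f in('w6','w10'):
    p,d,s=load(f);X=world('wrist',d,s);P=X[(X[...,2]>.047)&(X[...,2]<.053)&(X[...,1]>.0)&(X[...,0]>.5)&(X[...,0]<.7)&(X[...,1]<.3)]
    r=cv2.minAreaRect((P[:,:2]*1000).astype(np.float32)); a=np.radians(r[2]); print(f,r, 'xoff perp', np.array(r[0])@[np.cos(np.radians(-4.5)),np.sin(np.radians(-4.5))])
for g in [(606,185.6),(600.3,112.4),(613.2,260.8)]: print(np.array(g)@[np.cos(np.radians(-4.5)),np.sin(np.radians(-4.5))])
E
```

```text
0.14639351578348037
[604.7 190.1  40.8  35.7  -4.8]
((611.0633544921875, 232.45590209960938), (160.73895263671875, 80.33934783935547), 85.55211639404297)
w6 ((609.2380981445312, 141.6499786376953), (111.16143798828125, 287.8894958496094), 4.626438140869141) xoff perp 596.2462911771057
w10 ((609.4647216796875, 149.9657745361328), (108.86937713623047, 302.73150634765625), 3.2259249687194824) xoff perp 595.8197662810861
589.5698960751876
589.630673080187
590.8475768793322
```

Call:
send_rows([
  [0,0.011,0,0,0,0],
  [0,0.011,0,0,0,0],
  [0,0.011,0.05,0,0,0],
  [0,0.011,0.08,0,0,0],
  [0,0.011,0.1,0,0,0],
  [0,0.011,0.115,0,0,0],
  [0,0.011,0.13,0,0,0],
  [0,0.011,0.145,0,0,0],
])

```text
time_s: 42.35
position: [0.6086, 0.1853, 0.0729]
tcp_rot: [[0.078, 0.997, -0.001], [0.997, -0.078, -0.0], [-0.0, -0.001, -1.0]]
force: [-1.1, 0.2, -0.0]
opening: 0.41
grasp_force: 30.0
```

Call:
send_rows([
  [0,0,0.015,0,0,0],
  [0,0,0.03,0,0,0],
  [0,0,0.045,0,0,0],
  [0,0,0.06,0,0,0],
  [0,0,0.07,0,0,0],
  [0,0,0.075,0,0,0],
  [0,0,0.075,0,0,0],
])

```text
time_s: 43.05
position: [0.6086, 0.1853, 0.0571]
tcp_rot: [[0.078, 0.997, -0.001], [0.997, -0.078, -0.001], [-0.001, -0.001, -1.0]]
force: [-4.5, -0.5, 13.5]
opening: 0.415
grasp_force: 30.0
```

Call:
send_rows([
  [0,0,-0.005,0,0,0],
  [0,0,-0.005,0,0,0],
  [0,0,-0.005,0,0,0],
  [0,0,-0.005,0,0,0],
  [0,0,-0.005,0,0,0],
  [0,0,-0.15,0,0,0],
  [0,0,-0.3,0,0,0],
  [0,0,-0.45,0,0,0],
  [0,0,-0.6,0,0,0],
  [-0.1,-0.1,-0.65,0,0,0],
  [-0.3,-0.25,-0.65,0,0,0],
  [-0.45,-0.35,-0.65,0,0,0],
], grip=1)

```text
time_s: 44.25
position: [0.5167, 0.0854, 0.2176]
tcp_rot: [[0.076, 0.997, 0.001], [0.997, -0.076, -0.001], [-0.001, 0.001, -1.0]]
force: [0.5, -2.3, 0.0]
opening: 1.0
grasp_force: 0.0
```

Call:
send_rows([
  [-0.5,-0.3,0,0,0,-0.15],
  [-0.5,-0.3,0,0,0,-0.15],
  [-0.5,-0.3,0,0,0,-0.15],
  [-0.5,-0.3,0,0,0,-0.15],
  [-0.5,-0.3,0,0,0,-0.15],
  [-0.5,-0.3,0,0,0,-0.15],
])

```text
time_s: 44.85
position: [0.4339, -0.0324, 0.2174]
tcp_rot: [[-0.157, 0.988, -0.0], [0.988, 0.157, -0.0], [-0.0, -0.0, -1.0]]
force: [0.5, 0.1, 0.1]
opening: 1.001
grasp_force: 0.0
```

```bash
python3 - <<'E'
from h import *
p,d,s=cap('top','t17');X=world('top',d,s)
print('home?',rect(X,(.607,.186),.035,.088,.105),np.median(X[near(X,(.607,.186),.02,.06,.12)][:,2]), 'pack1',rect(X,(.424,-.062),.035,.064,.076))
go(.424,-.0626,.12,9.9)
E
```

```text
home? [607.7 185.4  48.1  35.9  -4.4] 0.0945586112010961 pack1 [0. 0. 0. 0. 0.]
row [-0.1141, -0.0585, 0.3892, -0.0002, 0.0001, -0.009] J6 -28.1 t 44.9
```

Call:
send_rows([
  [-0.114,-0.0585,0,0,0,-0.009],
  [-0.114,-0.0585,0.1,0,0,-0.009],
  [-0.114,-0.0585,0.25,0,0,-0.009],
  [-0.114,-0.0585,0.4,0,0,-0.009],
  [-0.114,-0.0585,0.5,0,0,-0.009],
  [-0.114,-0.0585,0.6,0,0,-0.009],
  [-0.114,-0.0585,0.7,0,0,-0.009],
  [-0.114,-0.0585,0.741,0,0,-0.009],
  [-0.114,-0.0585,0.741,0,0,-0.009],
  [-0.114,-0.0585,0.741,0,0,-0.009],
])

```text
time_s: 45.9
position: [0.4236, -0.063, 0.0323]
tcp_rot: [[-0.172, 0.985, -0.0], [0.985, 0.172, -0.001], [-0.001, -0.001, -1.0]]
force: [0.2, -0.1, -0.4]
opening: 1.002
grasp_force: 0.0
```

Call:
send_rows([
  [0,0,0,0,0,0],
  [0,0,0,0,0,0],
  [0,0,0,0,0,0],
  [0,0,0,0,0,0],
  [0,0,0,0,0,0],
  [0,0,0,0,0,0],
  [0,0,0,0,0,0],
  [0,0,0,0,0,0],
  [0,0,0,0,0,0],
  [0,0,0,0,0,0],
], grip=0)

```text
time_s: 46.9
position: [0.4229, -0.0634, 0.032]
tcp_rot: [[-0.171, 0.985, -0.001], [0.985, 0.171, -0.0], [-0.0, -0.001, -1.0]]
force: [0.4, 0.6, 0.3]
opening: 0.411
grasp_force: 30.0
```

```bash
python3 -c "
from h import *
go(.6023,.1121,.11,-4.5)"
```

```text
row [0.569, 0.8264, -0.313, -0.0006, 0.0003, 0.1592] J6 -33.3 t 46.9
```

Call:
send_rows([
  [0,0,-0.12,0,0,0],
  [0,0,-0.25,0,0,0.05],
  [0,0,-0.31,0,0,0.1],
  [0.1,0.15,-0.31,0,0,0.159],
  [0.2,0.3,-0.31,0,0,0.159],
  [0.3,0.45,-0.31,0,0,0.159],
  [0.41,0.6,-0.31,0,0,0.159],
  [0.5,0.75,-0.31,0,0,0.159],
  [0.567,0.826,-0.31,0,0,0.159],
  [0.567,0.826,-0.31,0,0,0.159],
  [0.567,0.826,-0.31,0,0,0.159],
  [0.567,0.826,-0.31,0,0,0.159],
])

```text
time_s: 48.1
position: [0.6005, 0.111, 0.1085]
tcp_rot: [[0.079, 0.997, -0.004], [0.997, -0.079, -0.001], [-0.001, -0.004, -1.0]]
force: [-0.3, 0.2, -2.1]
opening: 0.41
grasp_force: 30.0
```

Call:
send_rows([
  [0,0,0,0,0,0],
  [0,0,0,0,0,0],
])

```text
time_s: 48.3
position: [0.6016, 0.1107, 0.1093]
tcp_rot: [[0.079, 0.997, -0.002], [0.997, -0.079, -0.0], [-0.001, -0.002, -1.0]]
force: [0.1, -0.2, -1.8]
opening: 0.411
grasp_force: 30.0
```

```bash
python3 -c "
from h import *
go(.6023,.1115,.072,-4.5)"
```

```text
row [0.0034, 0.0029, 0.1491, -0.0011, 0.0004, -0.0006] J6 4.6 t 48.3
```

Call:
send_rows([
  [0.003,0.002,0,0,0,0],
  [0.003,0.002,0.05,0,0,0],
  [0.003,0.002,0.08,0,0,0],
  [0.003,0.002,0.1,0,0,0],
  [0.003,0.002,0.115,0,0,0],
  [0.003,0.002,0.13,0,0,0],
  [0.003,0.002,0.145,0,0,0],
])

```text
time_s: 49.0
position: [0.6018, 0.1122, 0.0725]
tcp_rot: [[0.078, 0.997, -0.003], [0.997, -0.078, -0.001], [-0.001, -0.003, -1.0]]
force: [-2.5, -0.2, -0.3]
opening: 0.411
grasp_force: 30.0
```

Entered cleanly; pressing home.

Call:
send_rows([
  [0,0,0.015,0,0,0],
  [0,0,0.03,0,0,0],
  [0,0,0.045,0,0,0],
  [0,0,0.06,0,0,0],
  [0,0,0.07,0,0,0],
  [0,0,0.075,0,0,0],
  [0,0,0.075,0,0,0],
])

```text
time_s: 49.7
position: [0.6024, 0.1118, 0.0565]
tcp_rot: [[0.078, 0.997, -0.001], [0.997, -0.078, -0.001], [-0.001, -0.001, -1.0]]
force: [-6.9, -3.1, 14.7]
opening: 0.405
grasp_force: 30.0
```

Call:
send_rows([
  [0,0,-0.005,0,0,0],
  [0,0,-0.005,0,0,0],
  [0,0,-0.005,0,0,0],
  [0,0,-0.005,0,0,0],
  [0,0,-0.005,0,0,0],
  [0,0,-0.15,0,0,0],
  [0,0,-0.3,0,0,0],
  [0,0,-0.45,0,0,0],
  [0,0,-0.6,0,0,0],
  [0,0,-0.65,0,0,0],
  [0,-0.2,-0.65,0,0,0],
  [0.1,-0.35,-0.65,0,0,0],
], grip=1)

```text
time_s: 50.9
position: [0.5159, 0.1425, 0.2161]
tcp_rot: [[0.082, 0.997, -0.003], [0.997, -0.082, -0.001], [-0.001, -0.003, -1.0]]
force: [0.6, 0.6, -0.2]
opening: 0.999
grasp_force: 0.0
```

```bash
python3 - <<'E'
from h import *
p,d,s=cap('top','t18');X=world('top',d,s);H=hue(p)
for g in [(.607,.186),(.601,.112)]: print('home?',rect(X,g,.035,.088,.105),np.median(X[near(X,g,.02,.06,.12)][:,2]))
P=X[((H[...,0]<8)|(H[...,0]>172))&(H[...,1]>130)&near(X,(.61,.333),.07,.125,.16)];print('ball',P.min(0),P.max(0))
go(.545,.336,.20,-4.6)
E
```

```text
home? [0. 0. 0. 0. 0.] nan
home? [602.1 112.7  48.1  37.   -5.6] 0.0945374385520639
  return _methods._mean(a, axis=axis, dtype=dtype,
  ret = ret.dtype.type(ret / rcount)
Traceback (most recent call last):
ValueError: zero-size array to reduction operation minimum which has no identity
```

```bash
python3 - <<'E'
from h import *
for n in('wrist','scene'):
    p,d,s=cap(n,n[0]+'19');X=world(n,d,s);H=hue(p)
    for g in [(.608,.186),(.602,.112)]: 
        m=near(X,g,.04,.088,.105); print(n,m.sum(), rect(X,g,.04,.088,.105) if m.any() else '')
    P=X[((H[...,0]<8)|(H[...,0]>172))&(H[...,1]>130)&near(X,(.61,.333),.07,.125,.16)];print('ball',len(P),(P.min(0),P.max(0)) if len(P) else '')
go(.545,.336,.20,-4.6)
E
```

```text
wrist 1993 [608.7 185.7  46.5  36.5  -4.3]
wrist 1679 [602.7 112.9  47.7  36.4  -3.9]
ball 0 
scene 316 [610.9 186.5  48.   38.5  -4. ]
scene 296 [605.5 113.2  49.2  36.4  -5.1]
ball 119 (array([0.58383217, 0.32625855, 0.13030534]), array([0.60472786, 0.3505083 , 0.1512608 ]))
row [0.7699, 0.0641, 0.0634, -0.0026, 0.0004, 0.0028] J6 8.1 t 51.05
```

Call:
send_rows([
  [0.78,0.08,0.06,-0.002,0,0.003],
  [0.78,0.08,0.06,-0.002,0,0.003],
  [0.78,0.08,0.06,-0.002,0,0.003],
  [0.78,0.08,0.06,-0.002,0,0.003],
  [0.78,0.08,0.06,-0.002,0,0.003],
  [0.78,0.08,0.06,-0.002,0,0.003],
  [0.78,0.08,0.06,-0.002,0,0.003],
  [0.78,0.08,0.06,-0.002,0,0.003],
  [0.78,0.08,0.06,-0.002,0,0.003],
  [0.78,0.08,0.06,-0.002,0,0.003],
  [0.78,0.08,0.06,-0.002,0,0.003],
  [0.78,0.08,0.06,-0.002,0,0.003],
], grip=0)

```text
time_s: 52.25
position: [0.5529, 0.3367, 0.202]
tcp_rot: [[0.083, 0.997, 0.002], [0.997, -0.083, -0.001], [-0.0, 0.002, -1.0]]
force: [-0.2, -0.1, -0.4]
opening: 0.03
grasp_force: 0.0
```

```bash
python3 -c "
from h import *
go(.55,.340,.098,-4.6)"
```

```text
row [0.0124, -0.0135, 0.4158, 0.0016, 0.0002, -0.002] J6 26.3 t 52.25
```

Call:
send_rows([
  [0.0124,-0.0135,0.1,0,0,0],
  [0.0124,-0.0135,0.25,0,0,0],
  [0.0124,-0.0135,0.38,0,0,0],
  [0.0124,-0.0135,0.416,0,0,0],
  [0.0124,-0.0135,0.416,0,0,0],
  [0.0124,-0.0135,0.416,0,0,0],
])

```text
time_s: 52.85
position: [0.5511, 0.3408, 0.0991]
tcp_rot: [[0.083, 0.997, 0.005], [0.997, -0.083, 0.0], [0.001, 0.004, -1.0]]
force: [-0.2, 0.2, -0.7]
opening: 0.005
grasp_force: 0.0
```

Call:
send_rows([
  [0,0.05,0,0,0,0],
  [0,0.1,0,0,0,0],
  [0,0.14,0,0,0,0],
  [0,0.17,0,0,0,0],
  [0,0.2,0,0,0,0],
  [0,0.23,0,0,0,0],
  [0,0.26,0,0,0,0],
  [0,0.285,0,0,0,0],
  [0,0.305,0,0,0,0],
  [0,0.305,0,0,0,0],
])

```text
time_s: 53.85
position: [0.6268, 0.3338, 0.0976]
tcp_rot: [[0.083, 0.997, 0.003], [0.997, -0.083, -0.001], [-0.0, 0.003, -1.0]]
force: [-0.7, 0.4, -0.2]
opening: 0.008
grasp_force: 0.0
```

Call:
send_rows([
  [0,0.02,0,0,0,0],
  [0,0.02,0,0,0,0],
  [0,-0.06,0,0,0,0],
  [0,-0.06,-0.15,0,0,0],
  [0,-0.06,-0.3,0,0,0],
  [-0.1,-0.06,-0.45,0,0,0],
  [-0.3,-0.1,-0.5,0,0,0],
  [-0.4,-0.2,-0.5,0,0,0],
  [-0.4,-0.2,-0.5,0,0,0],
  [-0.4,-0.2,-0.5,0,0,0],
])

```text
time_s: 54.85
position: [0.5678, 0.2381, 0.2237]
tcp_rot: [[0.084, 0.996, 0.004], [0.996, -0.084, -0.0], [0.0, 0.004, -1.0]]
force: [0.7, 0.5, -0.4]
opening: 0.009
grasp_force: 0.0
```

```bash
python3 - <<'E'
from h import *
for n in('wrist','scene'):
    p,d,s=cap(n,n[0]+'20');X=world(n,d,s);H=hue(p)
    P=X[((H[...,0]<8)|(H[...,0]>172))&(H[...,1]>130)&near(X,(.62,.333),.07,.125,.16)];print(n,'ball',len(P),(P.min(0),P.max(0)) if len(P) else '')
print(readout.read_state()['position'])
E
```

```text
wrist ball 889 (array([0.63967996, 0.32012671, 0.13228852]), array([0.66403445, 0.34486743, 0.14682259]))
scene ball 125 (array([0.64388329, 0.32257282, 0.12960237]), array([0.66744356, 0.34557418, 0.14832581]))
[0.56881212 0.23915702 0.22330441]
```

Lever fully on. Final check of everything.

```bash
python3 - <<'E'
from h import *
p,d,s=load('s20');X=world('scene',d,s)
for g in [(.6,-.285),(.606,-.206),(.613,-.126)]: print('sleeve',disc(X,g,.03,.139,.155))
for g in [(.61,.186),(.604,.113)]: print('pack',rect(X,g,.04,.088,.105))
E
```

```text
sleeve [ 600.7 -285.    19.9  601.7 -283.9  149.5  109. ]
sleeve [ 603.9 -203.4   19.   605.5 -204.   148.3  116. ]
sleeve [ 614.7 -126.3   20.7  614.6 -126.4  149.   117. ]
pack [611.7 186.5  48.8  37.5  -5.8]
pack [605.2 114.   48.3  39.5  -4.2]
```

View pics/s20.png

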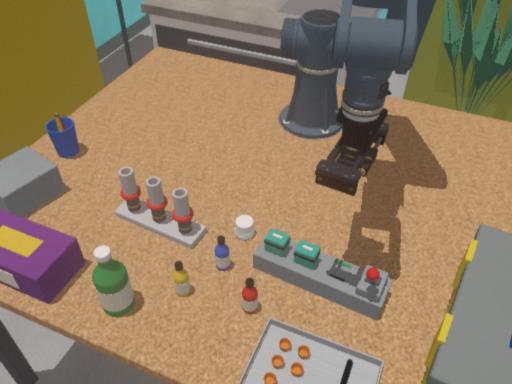

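Three sleeves are seated at (130,188), (156,198), (181,210), and both packs are home at (277,243), (307,254). The lever is on at (373,274), the jar and bottles have not moved, and the arm is clear.

```bash
python3 -c "
from h import *
print(ticket.hand_in())"
```

```text
the job is handed in; nothing more can be done
None
```

The job is handed in: the lever went off, both packs were plugged home, the lever went back on, all three sleeves are seated on noses, and the jar and bottles were left in place (checked on camera; the hand-in gave no verdict).

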